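# Level the soak plate, load the pin gauges, cover them and start the timer

### The arm

A 6-joint arm with a two-finger parallel gripper is mounted at the origin on a cart in front of the work surface, level with it; the furniture and walls round the work are solid. World frame = base frame: x ahead of the robot, y to its left, z up, the work surface at z = 0. Lengths are in m, angles in rad, forces in N, time in s.
With the tool pointing down it reaches from about 0.35 to 0.775 m from the base axis. Payload 7.3 kg.
Tool frame: the origin (TCP) lies between the finger pads; the fingertips stand 25 mm ahead of it and the grasp point (between the pads) lies 6 mm ahead of it; y points along the fingers, z is the direction in which the jaws open and shut, and the axes are right-handed (so a half turn about y gives the same grasp; the last joint's range is limited). The gripper opens to 92 mm and grips with 3 to 60 N. Pads are 19 mm wide; open, the fingers measure 130 mm over their backs; the gripper's body (75 mm by 190 mm) begins 47 mm behind the grasp point.
Start: joints at [1.197, 0.342, 1.524, -0, 1.275, -0.146], TCP at [0.119, 0.511, 0.252] pointing down, gripper open.
Joint ranges: [-2.53, 2.53], [-0.77, 2.02], [0.04, 2.7], [-1, 4.14], [0.28, 2.66], [-3.11, 3.11]. Speed limits (rad/s): [2.57, 2.57, 3.14, 3.14, 3.14, 3.14].

### API

Orientations are given as [roll, pitch, yaw] about the fixed x, y, z axes, in that order (R = Rz(yaw) Ry(pitch) Rx(roll)).
In Python, from cell import sensors, read_camera, hand_in gives the robot as it stands. The module is installed in compiled form; this text tells all that it offers.
- The arm moves only by the tool send_rows, never from a script. Its argument "motion" is a list that holds one entry, the list of rows, each a list of 4 numbers: the shift along the tool's x, y, z in m, then the turn about the tool's y in degrees. In form: [[[tx, ty, tz, twist], ...]]. A call has 1 to 8 rows; each row is the pose to reach, as a shift and turn from the pose measured when the call began, along the tool's axes at that moment; what a row does not reach only later rows make up. A row lasts 1/10 s, in which the tool goes at most 50 mm and 8.59 degrees, less where a joint would pass 70% of its speed; a pose out of reach is approached as far as the arm can. A call with a gripper value outside its range is refused whole. "gripper" is the opening, from 0 (shut) to 1 (fully open), set as the call begins (left out, the last holds). The fingers move at their own pace and stop on an object; "grip_force" is the grip in N (left out, the last holds). Time passes only in rows, so rows that repeat a pose let the fingers close. It gives the time, the measured TCP pose, the force and the opening at its end, in the units of the state.
- sensors.observe(): the state, without advancing time (a new reading comes with each control period).
- read_camera(name): name is "side" or "top" or "wrist"; returns a dict with "frame" (480x640x3 uint8, red, green, blue), "fx", "fy", "cx", "cy" (pixels), "extrinsics" (4x4, takes a point from world to camera coordinates). Camera axes: x right, y up, looking along -z (the intrinsics and any distortion apply to the point x, -y, -z); pixel columns grow to the right and rows downward; lengths in m; the calibration is good to about 2 mm. The wrist camera is an equidistant fisheye: a pixel r from the principal point sees the ray r / f radians off the axis. A picture is of the moment at which its call begins. There is no depth.
- hand_in(): hands the job in, once; it reports no verdict.
The state is a dict: "time": time; "qpos": joint angles; "qvel": joint speeds; "joint_efforts": joint torques, N m; "tool_pos": TCP position; "tool_rot": TCP orientation; "contact_force": force on the tool from outside, world axes, zero at the start; "torque": the same for the moment, N m; "opening": finger opening in m.
Only numpy, scipy, OpenCV 4.12 (cv2) and the standard library are available. Lean on these libraries where they do the work, as an engineer would, in place of code of your own. Each camera call takes 0.05 s, during which the arm holds its last target.

### The job

First push the orange wedge under the foot at the low front left corner of the tilted soak plate until the black ball in the level on its front edge rests between the two red lines. Then lay every 14 mm pin gauge from the bench flat in a bay of its own on the plate, lower the cover plate onto the two brass guide pins until it lies flat on its four posts, and last press the green button to start the soak timer. Leave the wedge in place with the ball still between the lines, and leave the loupe and the white connector alone.

Things in the scene. Friction and masses are not known exactly. Their poses are not given: they have to be found in the camera images.
- ball (a joint): black ball (16 mm) of the ball level: m from the middle of its white tube towards the plate's +y (left) end. It rolls 5 mm per 0.01 rad of tilt to the low side and takes about 1 s to settle: about +0.023 at the start (left side low), falling as the left side rises; within 0.004 of 0 it counts as between the two red lines, which are 24 mm apart
- level_middle (a point): middle of the level's tube (100 mm, along the plate's y, by the front edge), on top, 21 mm above the plate's top. Plate axes: x away from its front edge, y to its left, z up out of it
- soak_plate: the tilting aluminium plate, 180 (x) x 226 (y) x 12 mm, axes as above; origin on its pivot axis, which runs along x, half-way up the plate, 107 mm right of its centre. It rests on a post at its rear left with its left side about 10 mm low, and sinks back to that when nothing holds it up
- foot (a point): lowest point of the round foot (ball 18 mm across) under the plate, 23 mm in from its left edge, 197 mm from the pivot, 40 mm in front of the centre. At the start it is 2 to 5 mm above the bench; with the plate level 11.5 to 14.5 mm (it varies), and the plate's underside then 15 mm above the foot. The wedge goes in from the left, along the plate's -y, in line with the foot
- wedge_grip (a point): centre of the grip block of the loose orange wedge, 20 mm above its underside. The block is 40 (x) x 38 (y) x 40 mm high, black bands on its sides, taken across its x faces; from its -y face a ramp 105 mm long, 40 mm wide runs along -y, falling from 20 mm to 2 mm at the nose, 124 mm from the block's centre. 0.16 kg; friction holds it where it is left under the foot
- wedge_nose (a point): middle of the wedge's thin edge, 1 mm above its underside; axes as wedge_grip
- gauge_a_mid (a point): centre of a steel pin gauge, 14 mm in diameter and 70 mm long, lying along its y axis, 7 mm above what it lies on; it behaves as a square bar and does not roll; 50 g. Three or all four of the gauges a to d are present
- gauge_b_mid (a point): centre of a steel pin gauge, 14 mm in diameter and 70 mm long, lying along its y axis, 7 mm above what it lies on; it behaves as a square bar and does not roll; 50 g. Three or all four of the gauges a to d are present
- gauge_c_mid (a point): centre of a steel pin gauge, 14 mm in diameter and 70 mm long, lying along its y axis, 7 mm above what it lies on; it behaves as a square bar and does not roll; 50 g. Three or all four of the gauges a to d are present
- gauge_d_mid (a point): centre of a steel pin gauge, 14 mm in diameter and 70 mm long, lying along its y axis, 7 mm above what it lies on; it behaves as a square bar and does not roll; 50 g. Three or all four of the gauges a to d are present
- bay_1 (a point): middle of the floor of the leftmost bay on the plate's top. Four bays run along the plate's x, 39 mm apart in y, each 25 mm wide and 92 mm long between blue ribs 5 mm high and 14 mm wide; one gauge goes into a bay, along x. Axes as the plate's
- bay_2 (a point): middle of the floor of the second (from the left) bay on the plate's top. Four bays run along the plate's x, 39 mm apart in y, each 25 mm wide and 92 mm long between blue ribs 5 mm high and 14 mm wide; one gauge goes into a bay, along x. Axes as the plate's
- bay_3 (a point): middle of the floor of the third (from the left) bay on the plate's top. Four bays run along the plate's x, 39 mm apart in y, each 25 mm wide and 92 mm long between blue ribs 5 mm high and 14 mm wide; one gauge goes into a bay, along x. Axes as the plate's
- bay_4 (a point): middle of the floor of the rightmost bay on the plate's top. Four bays run along the plate's x, 39 mm apart in y, each 25 mm wide and 92 mm long between blue ribs 5 mm high and 14 mm wide; one gauge goes into a bay, along x. Axes as the plate's
- bed_middle (a point): middle of the four bays, at the height of their floor; axes as the plate's
- cover_grip (a point): grip point of the loose aluminium cover plate (104 (x) x 220 (y) x 8 mm, 0.45 kg): upper half of its black upright grip bar, 31 mm above the cover's underside. The bar is 14 mm thick in x, 50 mm long in y and ends 46 mm above the underside
- cover_under (a point): centre of the cover's underside. Two 15 mm through holes at (+35, +96) and (-35, -96) mm from here in the cover's axes; a half turn about z makes no difference
- cover_seat (a point): where the centre of the cover's underside comes to lie, on four posts 22 mm above the plate's top (the bays' floor). From the posts at (+35, +96) and (-35, -96) mm from here in the plate's axes brass guide pins, 11 mm in diameter with coned tips, rise another 22 mm
- start (a joint): travel of the green start button, 0 to 0.006 m; about 5 N holds it fully down, it comes back when let go. Pressed counts from 0.004
- start_top (a point): middle of the top of the green start button, 28 mm in diameter, pressed straight down; 18 mm above the top of a grey timer box 85 (x) x 65 (y) x 24 mm
- loupe: bystander: small black loupe, 38 mm wide and 43 mm high, at the front of the bench; origin under its centre
- load_716: bystander: small white cylindrical connector, 34 mm wide, at the front right; origin under its centre

How it is judged:
By the outcome, as a careful person would: the job done as asked, in the order asked, and still so for the second after the job is handed in, with the robot touching nothing.
Of gauge_a, gauge_b, gauge_c, gauge_d only 3 to 4 are there at a start; the rules pass over those that are not, and their reading is None.
At some moment in a run one of cover, gauge_a, gauge_b, gauge_c, gauge_d may be knocked a few centimetres aside while the robot is not near it.
Once in a run the grip may slacken for a moment while it holds something.
It also fails if it takes over 210 s, if anything falls off the work surface, if the arm or the gripper's body presses on something with over 40 N, if the wrist force passes 120 N, or if a joint passes its speed limit or range.

## Working session

There is one attempt and no reset: what is moved stays moved. The work goes in short steps, Python scripts to look and compute and a tool call to move; the robot and the scene stay as the last step left them, time stands still between calls to the robot, and variables do not carry over. Pictures are saved under pics/ and viewed, and the job is handed in when it is done.

Besides the shell and the picture viewer there is one more tool, called after "Call:" as a command line: name --argument value ..., lists and objects as JSON in quotes. send_rows: Moves the arm, as the interface text tells. Its arguments: {"type":"object","properties":{"motion":{"type":"array"},"gripper":{"type":"number"},"grip_force":{"type":"number"}},"required":["motion"]}

```bash
mkdir -p pics; ls; cat > h.py <<'E'
import numpy as np,cv2
from cell import sensors, read_camera, hand_in
from scipy.spatial.transform import Rotation as Ro
def snap(n,f):
    c=read_camera(n); cv2.imwrite('pics/'+f,c['frame'][:,:,::-1]); np.savez('pics/'+f[:-4]+'.npz',**c); return c
def load(f): return dict(np.load('pics/'+f+'.npz'))
def ray(c,u,v,fish=False):
    x=(u-c['cx'])/c['fx'];y=(v-c['cy'])/c['fy']
    if fish:
        r=np.hypot(x,y); s=np.sin(r)/r if r>1e-9 else 1; d=np.array([x*s,-y*s,-np.cos(r)])
    else: d=np.array([x,-y,-1.])
    E=np.array(c['extrinsics']);R=E[:3,:3];o=-R.T@E[:3,3]; d=R.T@d
    return o,d/np.linalg.norm(d)
def onz(c,u,v,z,fish=False):
    o,d=ray(c,u,v,fish); return o+d*(z-o[2])/d[2]
def proj(c,p,fish=False):
    E=np.array(c['extrinsics']);q=E[:3,:3]@np.array(p)+E[:3,3]; x,y,z=q[0],-q[1],-q[2]
    if fish:
        r=np.hypot(x,y);t=np.arctan2(r,z); x,y,z=x/r*t,y/r*t,1
    return c['cx']+c['fx']*x/z,c['cy']+c['fy']*y/z
E
python3 - <<'E'
from h import *
np.set_printoptions(precision=4,suppress=True)
s=sensors.observe(); print(s)
for n in ['side','top','wrist']:
    c=snap(n,n+'0.png'); print(n,c['fx'],c['fy'],c['cx'],c['cy']);print(c['extrinsics']); E=np.array(c['extrinsics']);print(-E[:3,:3].T@E[:3,3])
E
```

```text
pics
{'time': 0.0, 'qpos': array([ 1.197 ,  0.3427,  1.525 , -0.    ,  1.2754, -0.146 ]), 'qvel': array([-0.0015,  0.0005,  0.0002, -0.0001, -0.0011, -0.0011]), 'joint_efforts': array([  0.0007, -43.1253, -24.4214,   0.0718,   0.0561,  -0.0002]), 'tool_pos': array([0.1184, 0.5111, 0.251 ]), 'tool_rot': array([-1.5724,  0.0002, -0.2278]), 'contact_force': array([-0.0786,  0.2288, -0.2879]), 'torque': array([ 0.0056,  0.0284, -0.0202]), 'opening': 0.09162499810838798}
side 466.8672313380009 466.8672313380009 324.5025565415242 241.1802928672692
[[ 0.9928 -0.119  -0.0121 -0.5001]
 [ 0.0615  0.4207  0.9051 -0.0653]
 [-0.1026 -0.8994  0.425  -1.2779]
 [ 0.      0.      0.      1.    ]]
[ 0.3694 -1.1814  0.5962]
top 450.1933830940571 450.1933830940571 316.7687110354386 237.16663026536023
[[ 0.0058 -0.9999  0.0117 -0.0406]
 [ 0.9858  0.0077  0.1675 -0.5153]
 [-0.1675  0.0106  0.9858 -1.1062]
 [ 0.      0.      0.      1.    ]]
[ 0.3229 -0.0249  1.1773]
wrist 371.64829954431775 371.64829954431775 323.08856389770625 239.6285757837702
[[ 0.2252  0.9743 -0.0006 -0.5263]
 [-0.9402  0.2172 -0.2622  0.0319]
 [-0.2554  0.0597  0.965  -0.3896]
 [ 0.      0.      0.      1.    ]]
[0.049 0.529 0.384]
```

View pics/top0.png

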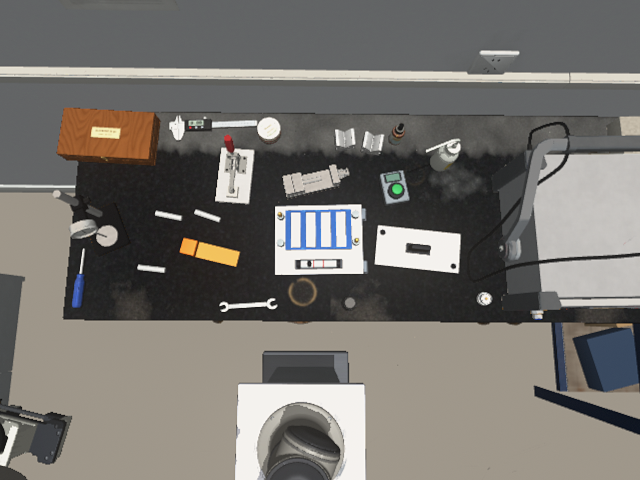

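View pics/side0.png

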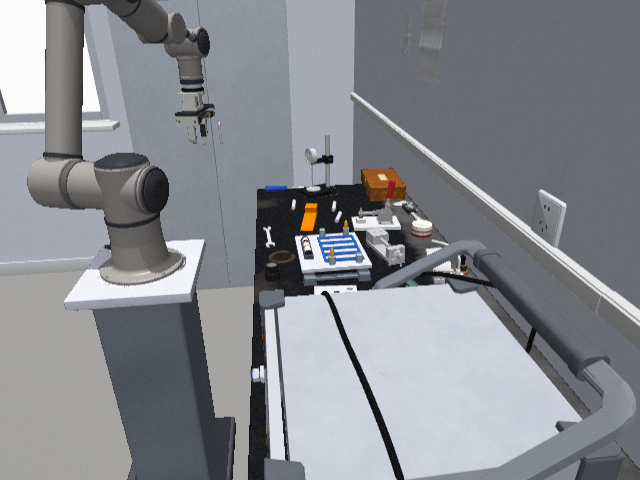

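View pics/wrist0.png

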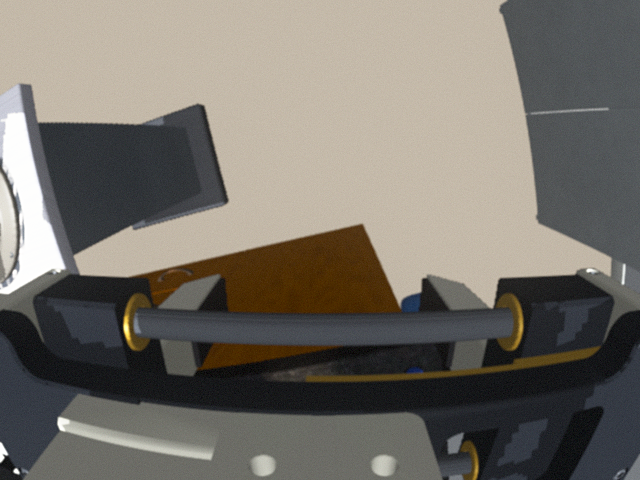

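```bash
python3 - <<'E'
from h import *
c=load('top0'); f=c['frame'][:,:,::-1]
cv2.imwrite('pics/z1.png',cv2.resize(f[180:330,60:260],None,fx=4,fy=4,interpolation=cv2.INTER_CUBIC))
cv2.imwrite('pics/z2.png',cv2.resize(f[160:320,260:470],None,fx=3.8,fy=3.75,interpolation=cv2.INTER_CUBIC))
E
```

```text
(no output)
```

View pics/z1.png

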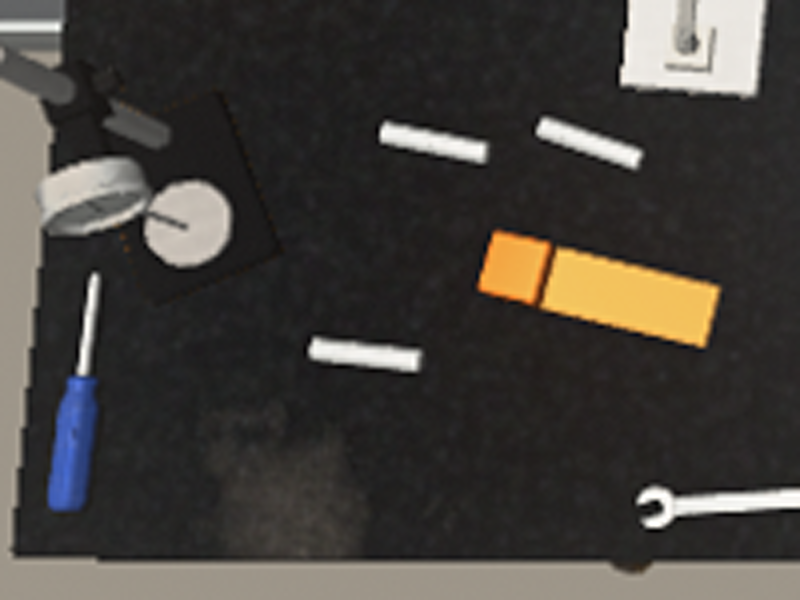

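View pics/z2.png

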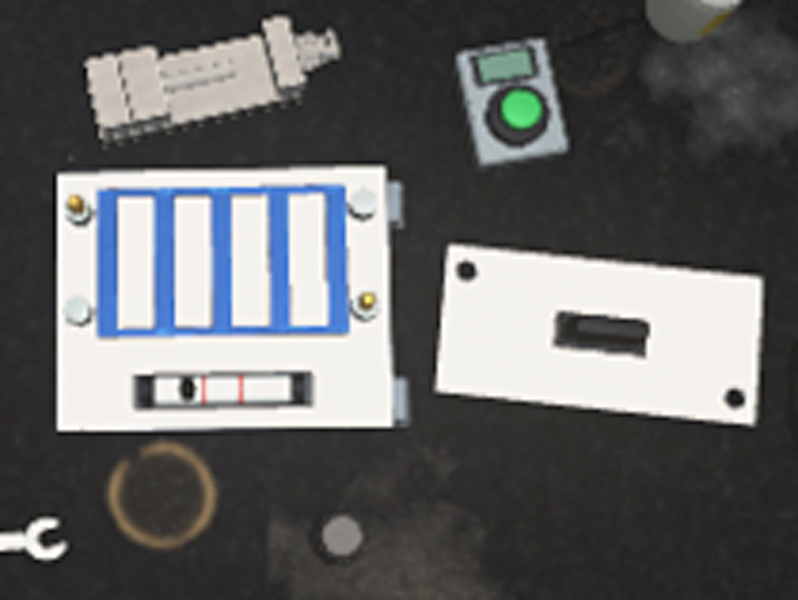

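```bash
cat > meas.py <<'E'
from h import *
np.set_printoptions(precision=4,suppress=True)
def poly(m,c,z,name):
    cs,_=cv2.findContours(m,cv2.RETR_EXTERNAL,cv2.CHAIN_APPROX_NONE)
    for k in cs:
        if cv2.contourArea(k)<25: continue
        P=np.array([onz(c,p[0][0],p[0][1],z)[:2] for p in k],np.float32)
        (x,y),(w,h),a=cv2.minAreaRect(P); 
        if w<h: w,h,a=h,w,a+90
        # centroid from moments
        mm=cv2.moments(k); ct=onz(c,mm['m10']/mm['m00'],mm['m01']/mm['m00'],z)
        print(name,'rect ctr',round(x,4),round(y,4),'L,W',round(w,4),round(h,4),'ang long',round((a+90)%180-90,1),'centroid',ct[:2],'px',mm['m10']/mm['m00'],mm['m01']/mm['m00'])
def run(c):
    f=c['frame']; hsv=cv2.cvtColor(f,cv2.COLOR_RGB2HSV); H,S,V=[hsv[...,i] for i in range(3)]
    g=((V>120)&(S<60)).astype(np.uint8)*255; g2=np.zeros_like(g); g2[200:300,125:228]=g[200:300,125:228]
    poly(g2,c,.009,'gauge')
    o=((H>5)&(H<24)&(S>130)&(V>150)).astype(np.uint8)*255; o2=np.zeros_like(o);o2[225:290,150:290]=o[225:290,150:290]
    poly(o2,c,.02,'wedge')
    gr=((H>50)&(H<75)&(S>150)&(V>120)).astype(np.uint8)*255; gr[:150]=0;poly(gr,c,.042,'btn')
    w=((V>150)&(S<40)).astype(np.uint8)*255; w2=np.zeros_like(w);w2[222:280,370:470]=w[222:280,370:470]; poly(w2,c,.008,'cover')
    w2=np.zeros_like(w);b=((H>100)&(H<125)&(S>100)).astype(np.uint8)*255; w2[200:255,270:366]=b[200:255,270:366]; poly(w2,c,.04,'ribs')
if __name__=='__main__':
    import sys
    run(load(sys.argv[1]))
E
python3 meas.py top0
```

```text
gauge rect ctr 0.4369 0.3924 L,W 0.071 0.0145 ang long 83.7 centroid [0.4365 0.3918] px 150.87201125175807 268.2208157524613
gauge rect ctr 0.5776 0.3563 L,W 0.0712 0.0142 ang long 79.0 centroid [0.5775 0.3563] px 167.9695652173913 215.1304347826087
gauge rect ctr 0.5778 0.2535 L,W 0.0712 0.0135 ang long 71.8 centroid [0.5779 0.2537] px 206.85526315789474 215.29532163742687
wedge rect ctr 0.4737 0.2196 L,W 0.1094 0.0407 ang long 76.4 centroid [0.4737 0.2198] px 217.18211382113822 253.89349593495936
wedge rect ctr 0.4934 0.2959 L,W 0.0409 0.0384 ang long -13.0 centroid [0.4932 0.2958] px 188.0686274509804 246.21241830065358
btn rect ctr 0.6469 -0.2449 L,W 0.0244 0.0219 ang long 63.0 centroid [ 0.6485 -0.2461] px 397.05 187.7
cover rect ctr 0.4932 -0.3028 L,W 0.2213 0.1053 ang long 84.2 centroid [ 0.4928 -0.3028] px 417.5638463940056 248.75262774482255
ribs rect ctr 0.5375 -0.0409 L,W 0.1665 0.1014 ang long -88.6 centroid [ 0.537  -0.0407] px 318.1821051187045 229.20543433511733
```

```bash
python3 - <<'E'
from h import *
c=load('side0'); f=c['frame'][:,:,::-1]
cv2.imwrite('pics/z3.png',cv2.resize(f[150:310,250:450],None,fx=4,fy=3.75,interpolation=cv2.INTER_CUBIC))
t=load('top0')
cv2.imwrite('pics/z4.png',cv2.resize(t['frame'][100:220,160:310,::-1],None,fx=5,fy=5,interpolation=cv2.INTER_CUBIC))
def tri(a,ua,b,ub):
    o1,d1=ray(a,*ua);o2,d2=ray(b,*ub)
    A=np.stack([d1,-d2],1);k=np.linalg.lstsq(A,o2-o1,rcond=None)[0];p,q=o1+k[0]*d1,o2+k[1]*d2
    return (p+q)/2,np.linalg.norm(p-q)
print(tri(t,(228,138),c,(391,179)))
# plate
hsv=cv2.cvtColor(t['frame'],cv2.COLOR_RGB2HSV); m=((hsv[...,2]>150)).astype(np.uint8); m2=np.zeros_like(m); m2[195:285,265:370]=m[195:285,265:370]
cs,_=cv2.findContours(m2,cv2.RETR_EXTERNAL,cv2.CHAIN_APPROX_NONE); k=max(cs,key=cv2.contourArea); 
h=cv2.approxPolyDP(cv2.convexHull(k),4,True)[:,0]
for p in h: print(p,[onz(t,*p,z)[:2].round(4) for z in (.03,.04)])
E
```

```text
(array([0.735286  , 0.1778164 , 0.15293917]), np.float64(0.001198124388503476))
[361 205] [array([ 0.6042, -0.1527]), array([ 0.6018, -0.1516])]
[365 271] [array([ 0.4311, -0.1611]), array([ 0.4302, -0.1599])]
[275 274] [array([0.4219, 0.0686]), array([0.421 , 0.0677])]
[275 206] [array([0.5996, 0.0723]), array([0.5972, 0.0715])]
```

View pics/z3.png

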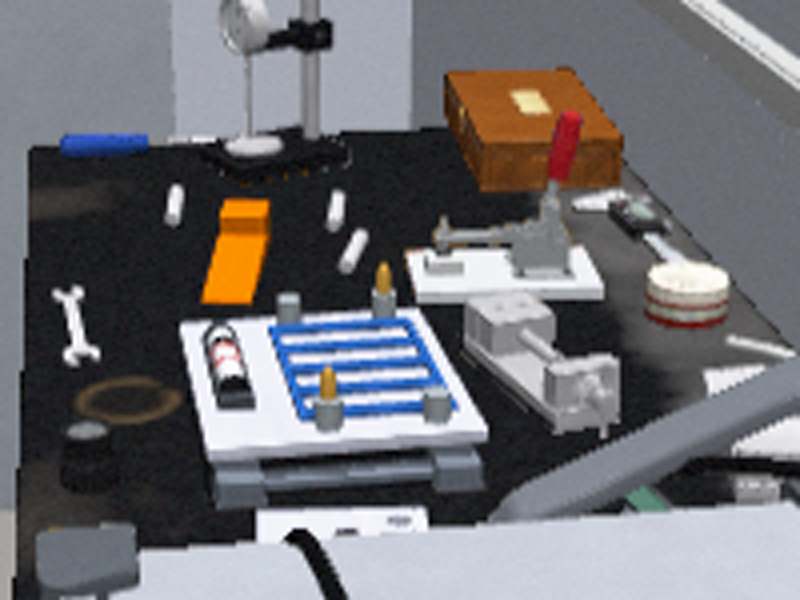

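View pics/z4.png

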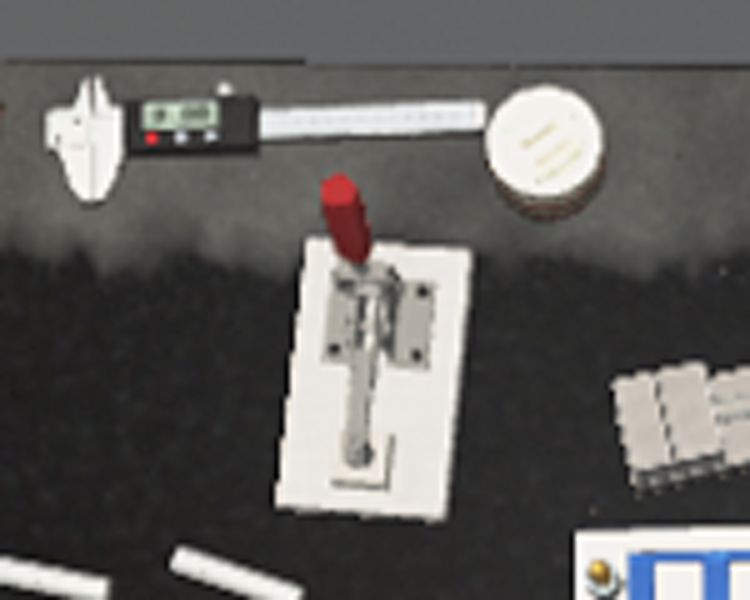

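```bash
cat >> h.py <<'E'
def tri(a,ua,b,ub):
    o1,d1=ray(a,*ua);o2,d2=ray(b,*ub)
    A=np.stack([d1,-d2],1);k=np.linalg.lstsq(A,o2-o1,rcond=None)[0];p,q=o1+k[0]*d1,o2+k[1]*d2
    return (p+q)/2,np.linalg.norm(p-q)
def shift(target,s=None,yaw=None):
    """world TCP target -> tool shift, twist (deg), given the measured pose"""
    s=s or sensors.observe(); R=Ro.from_euler('xyz',s['tool_rot']).as_matrix()
    t=R.T@(np.array(target)-s['tool_pos'])
    y=s['tool_rot'][2]; tw=0 if yaw is None else -np.degrees((yaw-y+np.pi)%(2*np.pi)-np.pi)
    return np.round(t,4),round(float(tw),2)
E
python3 - <<'E'
from h import *
t=load('top0');c=load('side0')
print(tri(t,(232,191),c,(361,208)))
print(tri(t,(160+320/5,100+90/5),c,(250+635/4,150+150/3.75))) 
# brass pin tips
print(tri(t,(260+75/3.8,160+203/3.75),c,(250+383/4,150+265/3.75)),tri(t,(260+367/3.8,160+300/3.75),c,(250+328/4,150+370/3.75)))
print(onz(t,188.07,246.2,.04))
# metal box top
print(tri(t,(260+88/3.8,160+58/3.75),c,(250+500/4,150+293/3.75)))
print(shift([.4885,.2934,.2],yaw=np.radians(-104)))
E
```

```text
(array([0.63688395, 0.18018754, 0.05977007]), np.float64(0.011684577362501664))
(array([0.80365742, 0.19914046, 0.10730831]), np.float64(0.00665312031869849))
(array([0.57109552, 0.05628273, 0.07246274]), np.float64(0.005001553257141405)) (array([ 0.50531824, -0.13540761,  0.07953648]), np.float64(0.004374237445679997))
[0.49029745 0.29027779 0.04      ]
(array([0.66832928, 0.05198672, 0.04768906]), np.float64(0.016849405812335874))
(array([ 0.4097,  0.0513, -0.1285]), 90.95)
```

```bash
python3 -c "
from h import *
print(shift([.4903,.2903,.12],yaw=np.radians(-103.3)))"
```

```text
(array([ 0.4121,  0.1313, -0.1311]), 90.25)
```

Call:
send_rows --motion '[[[0.05,0.02,-0.016,8],[0.1,0.04,-0.032,16],[0.15,0.06,-0.048,24],[0.2,0.08,-0.064,32],[0.25,0.1,-0.08,40],[0.3,0.11,-0.1,48],[0.34,0.12,-0.115,56],[0.38,0.131,-0.125,64]]]' --gripper 1

```text
time: 0.95
tool_pos: [0.4431, 0.3125, 0.1251]
tool_rot: [-1.572, -0.001, -1.351]
contact_force: [-0.3, 0.4, 0.4]
opening: 0.092
```

```bash
python3 -c "
from h import *
print(shift([.4903,.2903,.12],yaw=np.radians(-103.3)))"
```

```text
(array([0.0319, 0.0051, 0.0412]), 25.91)
```

Call:
send_rows --motion '[[[0.016,0.002,0.02,8],[0.032,0.005,0.041,16],[0.032,0.005,0.041,24],[0.032,0.005,0.041,25.9],[0.032,0.005,0.041,25.9],[0.032,0.005,0.041,25.9]]]'

```text
time: 1.55
tool_pos: [0.4899, 0.2902, 0.1199]
tool_rot: [-1.572, -0.002, -1.801]
contact_force: [0.4, -0.5, 0.4]
opening: 0.092
```

```bash
python3 -c "
from h import *
c=snap('wrist','w1.png'); print(shift([.4903,.2903,.031],yaw=np.radians(-103.3)))
print(proj(c,[.4903,.2903,.04],True))"
```

```text
(array([-0.0003,  0.089 ,  0.0005]), 0.08)
(np.float64(325.7117356141603), np.float64(262.08551418346684))
```

View pics/w1.png

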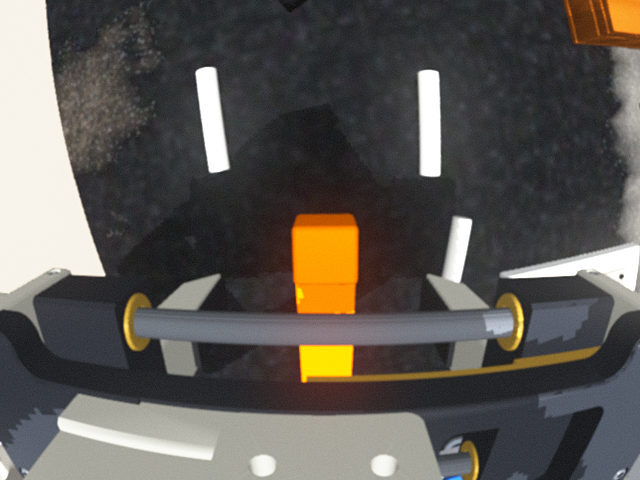

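Call:
send_rows --motion '[[[0,0.04,0,0],[0,0.07,0,0],[0,0.089,0,0],[0,0.089,0,0],[0,0.089,0,0]]]'

```text
time: 2.1
tool_pos: [0.4899, 0.2904, 0.0314]
tool_rot: [-1.572, -0.002, -1.801]
contact_force: [1.1, -0.0, 0.2]
opening: 0.0914
```

Call:
send_rows --motion '[[[0,0,0,0],[0,0,0,0],[0,0,0,0],[0,0,0,0],[0,0,0,0],[0,0,0,0]]]' --gripper 0.35 --grip_force 30

```text
time: 2.7
tool_pos: [0.4899, 0.2904, 0.0315]
tool_rot: [-1.571, -0.002, -1.801]
contact_force: [0.2, -0.4, -0.5]
opening: 0.0483
```

```bash
python3 -c "
from h import *
c=snap('wrist','w2.png');print(sensors.observe()['opening']); print(shift([.467,.225,.035],yaw=np.radians(-88.8)))"
```

```text
0.04497248098122679
(array([ 0.0689, -0.0035, -0.0074]), -14.37)
```

View pics/w2.png

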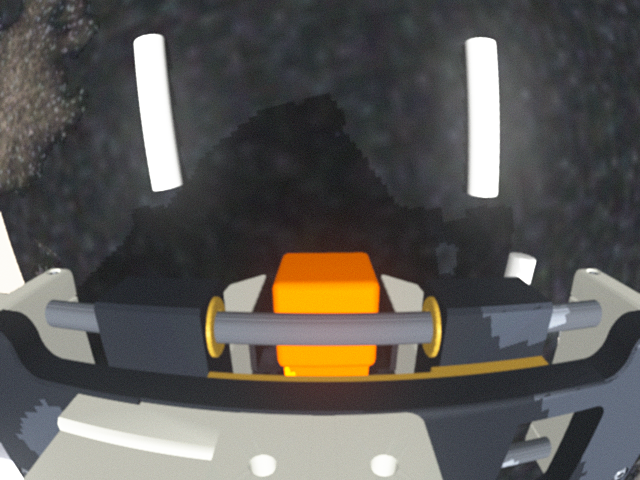

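Call:
send_rows --motion '[[[0,0,0,0],[0,0,0,0],[0,0,0,0],[0,-0.004,0,0],[0.02,-0.004,-0.002,-5],[0.045,-0.004,-0.005,-10],[0.069,-0.004,-0.0075,-14.4],[0.069,-0.004,-0.0075,-14.4]]]' --gripper 0.3

```text
time: 3.55
tool_pos: [0.4653, 0.2228, 0.0354]
tool_rot: [-1.575, -0.002, -1.549]
contact_force: [-0.1, 0.6, -1.7]
opening: 0.0399
```

```bash
python3 - <<'E'
from h import *
c=snap('top','top1.png'); s=sensors.observe();print(s['opening'],s['tool_pos'],s['contact_force'])
cv2.imwrite('pics/z5.png',cv2.resize(c['frame'][180:330,150:350,::-1],None,fx=4,fy=4,interpolation=cv2.INTER_CUBIC))
print(shift([.467,.225,.0315],yaw=np.radians(-88.8)))
E
```

```text
0.040314846555927444 [0.46646202 0.22400631 0.03566962] [ 1.32562757  0.96763553 -1.74116579]
(array([-0.001 ,  0.0042,  0.0006]), -0.1)
```

View pics/z5.png

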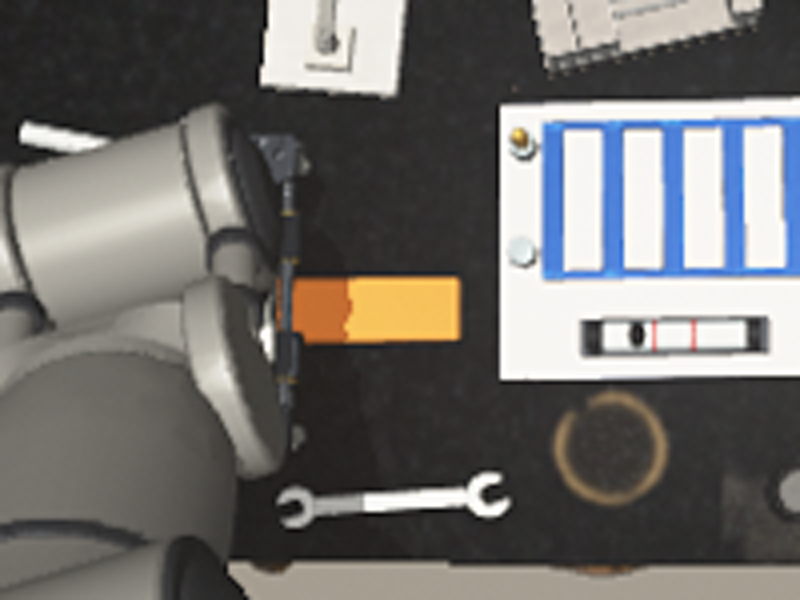

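Call:
send_rows --motion '[[[0,0.004,0,0],[0,0.0042,0,0],[0.025,0.0042,0,0],[0.05,0.0042,0,0],[0.07,0.0042,0,0],[0.085,0.0042,0,0],[0.099,0.0042,0,0],[0.099,0.0042,0,0]]]'

```text
time: 4.4
tool_pos: [0.4687, 0.1246, 0.0315]
tool_rot: [-1.573, -0.002, -1.552]
contact_force: [0.7, -3.1, -3.4]
opening: 0.0397
```

Call:
send_rows --motion '[[[0,0,0,0],[0,0,0,0],[0,0,0,0],[0,0,0,0],[0,0,0,0],[0,0,0,0],[0,0,0,0],[0,0,0,0]]]'

```text
time: 5.2
tool_pos: [0.4688, 0.1247, 0.0314]
tool_rot: [-1.573, -0.002, -1.552]
contact_force: [0.1, -3.4, -2.5]
opening: 0.04
```

```bash
cat > ball.py <<'E'
from h import *
import sys
def ball(name):
    c=snap('top',name+'.png'); f=c['frame']; 
    hsv=cv2.cvtColor(f,cv2.COLOR_RGB2HSV).astype(int); H,S,V=[hsv[...,i] for i in range(3)]
    R=(slice(255,275),slice(297,340)); red=((S>80)&(V>100)&((H<12)|(H>168)))[R]
    ys,xs=np.nonzero(red); w=(S[R]*red)[ys,xs]; m=np.average(xs,weights=w); l=xs<m
    print('red lines cols',297+np.average(xs[l],weights=w[l]),297+np.average(xs[~l],weights=w[~l]),len(xs))
    mid=(np.average(xs[l],weights=w[l])+np.average(xs[~l],weights=w[~l]))/2; gap=np.average(xs[~l],weights=w[~l])-np.average(xs[l],weights=w[l])
    r=int(255+ys.mean()+.5); prof=V[r-1:r+2,297:340].mean(0); print('row',r,prof.astype(int))
    d=np.clip(150-prof,0,None); d[:7]=0; d[-8:]=0
    b=(d*np.arange(len(d))).sum()/max(d.sum(),1); print('ball mm (+left)',(mid-b)/gap*24,'gap',gap)
    cv2.imwrite('pics/'+name+'z.png',cv2.resize(f[190:300,150:350,::-1],None,fx=4,fy=4,interpolation=cv2.INTER_CUBIC))
ball(sys.argv[1])
s=sensors.observe();print(s['time'],s['tool_pos'],s['contact_force'],s['opening'])
E
python3 ball.py top2
```

```text
red lines cols 314.0 323.0 12
row 263 [ 74  75  69  91 251 254 251 250 250 250 250 250 250 250 251 255 187  66
  61  50 104 250 253 250 250 254 248 250 251 250 250 250 250 250 250 250
 250 251 254 235 129  75  74]
ball mm (+left) 8.438853948287903 gap 9.0
5.25 [0.46876603 0.12471803 0.03140358] [ 0.83968242 -2.5537784  -2.68928584] 0.039708373268474186
```

View pics/top2z.png

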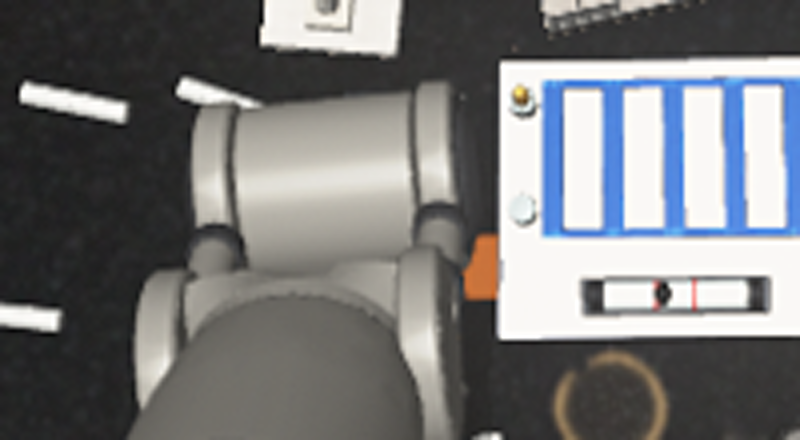

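Call:
send_rows --motion '[[[0.006,0,0,0],[0.012,0,0,0],[0.017,0,0,0],[0.017,0,0,0],[0.017,0,0,0],[0.017,0,0,0],[0.017,0,0,0],[0.017,0,0,0]]]'

```text
time: 6.05
tool_pos: [0.469, 0.1079, 0.0314]
tool_rot: [-1.573, -0.001, -1.552]
contact_force: [-0.4, 3.1, -3.0]
opening: 0.0398
```

Call:
send_rows --motion '[[[0,0,0,0],[0,0,0,0],[0,0,0,0],[0,0,0,0],[0,0,0,0],[0,0,0,0],[0,0,0,0],[0,0,0,0]]]'

```text
time: 6.85
tool_pos: [0.469, 0.108, 0.0314]
tool_rot: [-1.573, -0.001, -1.552]
contact_force: [-0.5, 2.9, -2.6]
opening: 0.0401
```

```bash
python3 ball.py top3
```

```text
red lines cols 314.0 323.0 12
row 263 [ 84  79  71 100 254 254 252 251 251 251 251 251 251 251 251 253 251 251
 255 224 102  59  57  43 254 255 247 250 252 251 251 251 251 251 251 251
 251 251 253 254 166  74  77]
ball mm (+left) -0.7055720408836237 gap 9.0
6.9 [0.46900533 0.10793433 0.0314    ] [-0.5875979   3.19239138 -2.0530582 ] 0.04019958063925335
```

View pics/top3z.png

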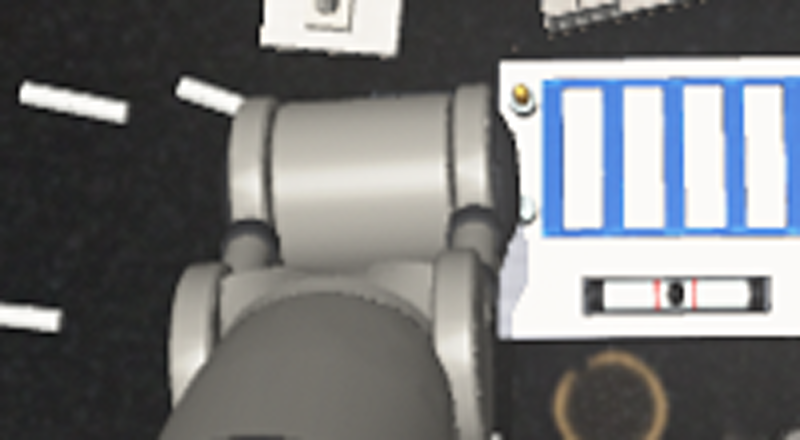

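Call:
send_rows --motion '[[[0,0,0,0],[0,0,0,0],[0,0,0,0],[0,0,0,0],[0,-0.02,0,0],[0,-0.06,0,0],[-0.02,-0.1,0,0],[-0.06,-0.1,0,0]]]' --gripper 0.65

```text
time: 7.7
tool_pos: [0.4714, 0.1677, 0.1364]
tool_rot: [-1.563, -0.0, -1.556]
contact_force: [1.1, -0.3, 0.3]
opening: 0.0596
```

```bash
python3 - <<'E'
from h import *
s=sensors.observe();print(s['tool_pos'],s['qpos'])
print(shift([.578,.2675,.11],yaw=np.radians(-108.2)))
E
```

```text
[0.47137598 0.1676623  0.13644315] [ 0.18945632  0.42207682  1.7572687  -0.00213077  0.9544749   0.17544817]
(array([-0.0982,  0.0273,  0.1079]), 19.07)
```

```bash
python3 - <<'E'
from h import *
print(shift([.578,.2535,.11],yaw=np.radians(-108.2)))
E
python3 ball.py top4
```

```text
(array([-0.0842,  0.0273,  0.1077]), 19.07)
red lines cols 314.0 323.0 13
row 263 [ 80  76  68  98 251 254 251 250 250 250 250 250 250 250 250 252 250 250
 255 220  99  57  54  41 251 255 246 249 251 250 250 250 250 250 250 250
 250 250 253 247 148  72  75]
ball mm (+left) -0.6801152737752147 gap 9.0
7.75 [0.46964677 0.17335138 0.13444215] [-1.27716359  4.13286023 -0.59194586] 0.05947258571229821
```

Call:
send_rows --motion '[[[-0.025,0.005,0.03,5],[-0.05,0.015,0.065,12],[-0.08,0.025,0.1,19],[-0.084,0.027,0.107,19],[-0.084,0.027,0.107,19],[-0.084,0.027,0.107,19]]]' --gripper 0.4

```text
time: 8.35
tool_pos: [0.5742, 0.2586, 0.1078]
tool_rot: [-1.568, 0.003, -1.884]
contact_force: [-0.7, -0.2, 0.3]
opening: 0.0366
```

```bash
cat > wg.py <<'E'
from h import *
import sys
# wrist gauges
c=snap('wrist',sys.argv[1]+'.png'); f=c['frame']; hsv=cv2.cvtColor(f,cv2.COLOR_RGB2HSV)
zz=float(sys.argv[2]) if len(sys.argv)>2 else .009
m=((hsv[...,2]>190)&(hsv[...,1]<50)).astype(np.uint8)*255; m[400:]=0
cs,_=cv2.findContours(m,cv2.RETR_EXTERNAL,cv2.CHAIN_APPROX_NONE)
for k in cs:
    if cv2.contourArea(k)<150: continue
    P=np.array([onz(c,*p[0],zz,True)[:2] for p in k],np.float32)
    (x,y),(w,h),a=cv2.minAreaRect(P)
    if w<h:w,h,a=h,w,a+90
    print('ctr %.4f %.4f L %.4f W %.4f ang %.1f'%(x,y,w,h,(a+180)%180),'px',k[:,0].mean(0).astype(int))
s=sensors.observe();print(s['time'],s['tool_pos'],s['tool_rot'],s['contact_force'],s['opening'])
E
python3 wg.py w3
```

```text
ctr 0.3104 0.3315 L 0.0732 W 0.0361 ang 53.3 px [  6 258]
ctr 0.6920 0.2044 L 0.1528 W 0.0542 ang 176.1 px [499 259]
ctr 0.5778 0.2548 L 0.0706 W 0.0111 ang 71.3 px [331 253]
ctr 0.8355 0.1939 L 0.1227 W 0.0184 ang 92.9 px [634 223]
ctr 0.4362 0.3947 L 0.0721 W 0.0147 ang 84.0 px [ 82 135]
ctr 0.8389 0.2962 L 0.0423 W 0.0247 ang 91.9 px [627 110]
ctr 0.5774 0.3589 L 0.0713 W 0.0135 ang 78.7 px [279 104]
ctr 0.8229 0.3469 L 0.0675 W 0.0462 ang 31.2 px [599  45]
8.4 [0.57431827 0.25842446 0.10829994] [-1.56746368  0.00308786 -1.88402955] [ 0.16748439 -0.30344466 -0.21210178] 0.03640097942238772
```

View pics/w3.png

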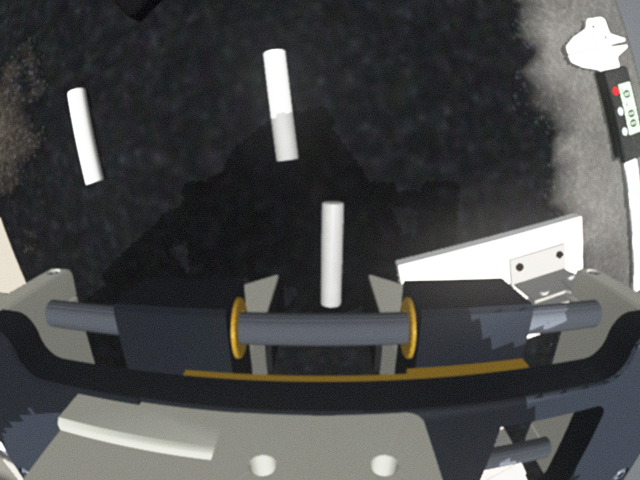

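View pics/top4z.png

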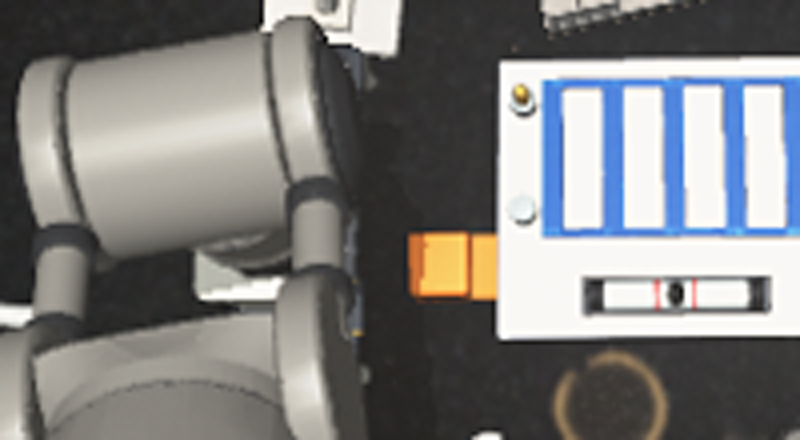

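```bash
python3 -c "
from h import *
print(shift([.5776,.2543,.031],yaw=np.radians(-108.5)))"
```

```text
(array([0.0032, 0.0773, 0.0041]), 0.55)
```

Call:
send_rows --motion '[[[0.003,0.02,0.004,0.5],[0.003,0.05,0.004,0.5],[0.003,0.072,0.004,0.5],[0.003,0.0775,0.004,0.5],[0.003,0.0775,0.004,0.5]]]'

```text
time: 8.9
tool_pos: [0.5769, 0.2538, 0.0309]
tool_rot: [-1.568, 0.002, -1.893]
contact_force: [0.5, 0.2, -0.2]
opening: 0.0368
```

Call:
send_rows --motion '[[[0,0,0,0],[0,0,0,0],[0,0,0,0],[0,0,0,0],[0,0,0,0],[0,0,0,0]]]' --gripper 0.05 --grip_force 25

```text
time: 9.5
tool_pos: [0.5774, 0.254, 0.032]
tool_rot: [-1.567, 0.003, -1.893]
contact_force: [-1.5, -1.3, 5.8]
opening: 0.0134
```

Call:
send_rows --motion '[[[0,-0.02,0,0],[0,-0.05,0,0],[0,-0.09,0,0],[0,-0.1,0,0]]]'

```text
time: 9.9
tool_pos: [0.5789, 0.2545, 0.1365]
tool_rot: [-1.561, 0.008, -1.893]
contact_force: [0.3, -0.3, -0.2]
opening: 0.0135
```

```bash
python3 - <<'E'
from h import *
c=snap('top','top5.png'); w=snap('wrist','w4.png')
s=sensors.observe();print(s['tool_pos'],s['opening'])
E
python3 meas.py top4 | tail -2; python3 - <<'E'
from h import *
# bay floors in top view: white regions inside ribs
c=load('top4'); f=c['frame']; hsv=cv2.cvtColor(f,cv2.COLOR_RGB2HSV)
b=((hsv[...,0]>100)&(hsv[...,0]<125)&(hsv[...,1]>100)).astype(np.uint8)*255; r=np.zeros_like(b); r[200:255,270:366]=b[200:255,270:366]
cs,h=cv2.findContours(r,cv2.RETR_CCOMP,cv2.CHAIN_APPROX_NONE)
for k,hh in zip(cs,h[0]):
    a=cv2.contourArea(k)
    if a<60: continue
    mm=cv2.moments(k); z=.0475 if hh[3]<0 else .042
    print('outer' if hh[3]<0 else 'bay',a,onz(c,mm['m10']/mm['m00'],mm['m01']/mm['m00'],z).round(4), (mm['m10']/mm['m00'],mm['m01']/mm['m00']))
E
```

```text
[0.57788654 0.25409618 0.13394887] 0.01356008908925388
cover rect ctr 0.4933 -0.3027 L,W 0.2217 0.1057 ang long 84.2 centroid [ 0.4928 -0.3027] px 417.53470822349715 248.73220654365016
ribs rect ctr 0.5385 -0.0414 L,W 0.1667 0.1022 ang long -89.0 centroid [ 0.5374 -0.0408] px 318.2076525054466 229.0243736383442
outer 2448.0 [ 0.536  -0.0406  0.0475] (318.2076525054466, 229.0243736383442)
bay 404.5 [0.5366 0.0178 0.042 ] (295.37536052740006, 229.00412031314377)
bay 425.5 [ 0.5378 -0.0987  0.042 ] (340.7873090481786, 228.89502546024283)
bay 420.5 [ 0.5378 -0.06    0.042 ] (325.7189853349187, 228.81292112564407)
bay 413.5 [ 0.5373 -0.0213  0.042 ] (310.62756952841596, 228.85449415558242)
```

View pics/w4.png

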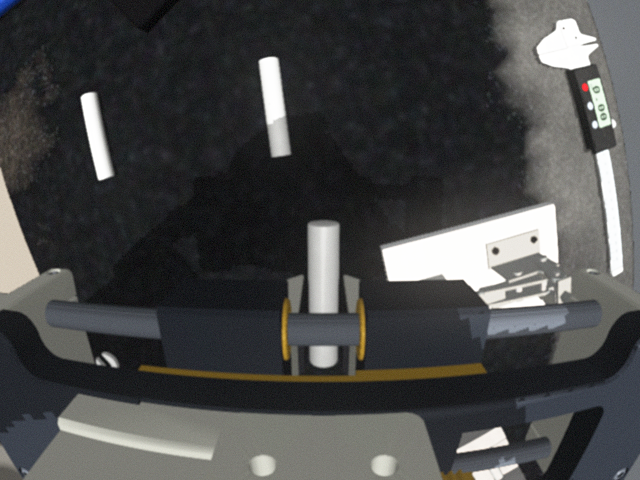

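```bash
python3 -c "
from h import *
print(shift([.5368,.0178,.145],yaw=np.radians(-179.1)), sensors.observe()['tool_pos'])"
```

```text
(array([ 0.2371, -0.0121,  0.0359]), 70.65) [0.57788654 0.25409618 0.13394887]
```

Call:
send_rows --motion '[[[0.02,-0.012,0.003,5],[0.055,-0.012,0.008,13],[0.095,-0.012,0.014,21],[0.135,-0.012,0.02,29],[0.175,-0.012,0.026,37],[0.21,-0.012,0.032,45],[0.23,-0.012,0.035,53],[0.237,-0.012,0.036,61]]]'

```text
time: 10.8
tool_pos: [0.5354, 0.0157, 0.1429]
tool_rot: [-1.573, 0.005, -2.966]
contact_force: [-0.4, 0.3, 0.3]
opening: 0.0134
```

```bash
python3 -c "
from h import *
print(shift([.5368,.0178,.11],yaw=np.radians(-179.1)), sensors.observe()['tool_pos'])"
```

```text
(array([-0.0015,  0.0329, -0.0017]), 9.17) [0.53544488 0.01574943 0.14290975]
```

Call:
send_rows --motion '[[[-0.001,0.01,-0.001,5],[-0.0015,0.02,-0.002,9.2],[-0.0015,0.025,-0.002,9.2],[-0.0015,0.025,-0.002,9.2],[-0.0015,0.025,-0.002,9.2]]]'

```text
time: 11.3
tool_pos: [0.5365, 0.0182, 0.1175]
tool_rot: [-1.574, 0.004, -3.125]
contact_force: [-0.9, -0.4, -0.1]
opening: 0.0139
```

```bash
python3 -c "
from h import *
c=snap('wrist','w5.png')
print(shift([.5368,.0178,.074],yaw=np.radians(-179.1)), sensors.observe()['tool_pos'])"
```

```text
(array([0.0001, 0.0439, 0.0005]), 0.05) [0.53672631 0.01815803 0.11785444]
```

View pics/w5.png

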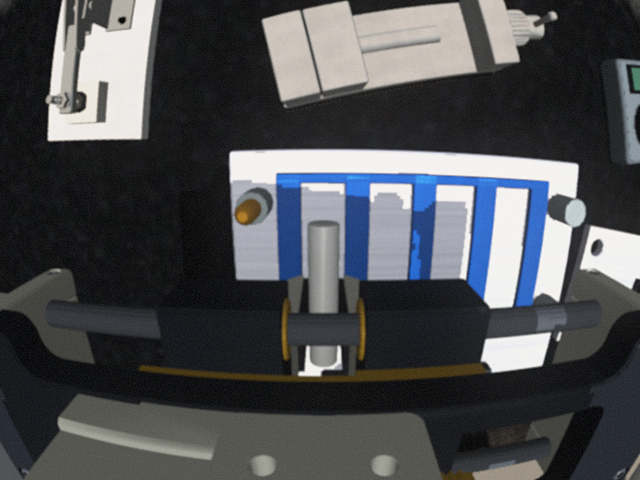

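Call:
send_rows --motion '[[[0,0.015,0,0],[0,0.03,0,0],[0,0.038,0,0],[0,0.042,0,0],[0,0.044,0,0],[0,0.045,0,0],[0,0.045,0,0]]]'

```text
time: 12.05
tool_pos: [0.5372, 0.0183, 0.0732]
tool_rot: [-1.574, 0.005, -3.125]
contact_force: [-0.2, 0.5, -0.3]
opening: 0.0136
```

Call:
send_rows --motion '[[[0,0.001,0,0],[0,0.002,0,0],[0,0.002,0,0]]]'

```text
time: 12.35
tool_pos: [0.5375, 0.0183, 0.0716]
tool_rot: [-1.574, 0.006, -3.125]
contact_force: [-0.3, 0.2, 1.1]
opening: 0.0135
```

Call:
send_rows --motion '[[[0,0,0,0],[0,0,0,0],[0,0,0,0],[0,-0.01,0,0],[0,-0.03,0,0],[0,-0.06,0,0],[0,-0.08,0,0]]]' --gripper 0.25

```text
time: 13.05
tool_pos: [0.5375, 0.018, 0.154]
tool_rot: [-1.573, 0.008, -3.125]
contact_force: [0.0, -0.3, -0.3]
opening: 0.0232
```

```bash
python3 -c "
from h import *
c=snap('wrist','w6.png')
print(shift([.5774,.3580,.11],yaw=np.radians(-101.2)), sensors.observe()['tool_pos'],sensors.observe()['qpos'])"
```

```text
(array([-0.0435,  0.0482, -0.3393]), -77.83) [0.53902181 0.01786535 0.15694058] [-0.11099489  0.45525992  1.63089975  0.0041927   1.04255806  1.44085551]
```

View pics/w6.png

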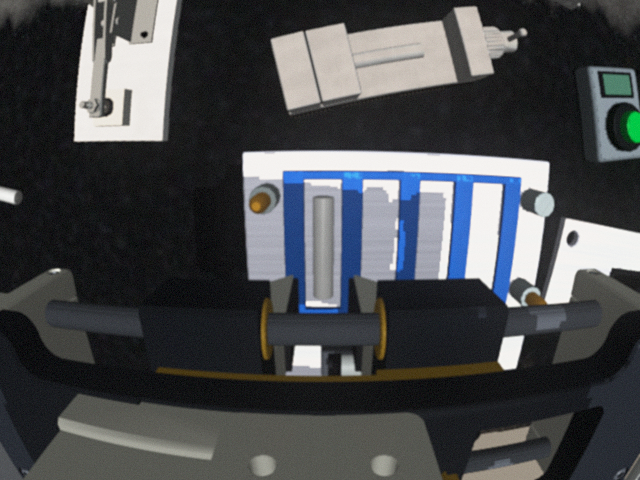

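Call:
send_rows --motion '[[[-0.004,0,-0.04,-8],[-0.01,0,-0.085,-16],[-0.016,0.005,-0.13,-24],[-0.022,0.01,-0.175,-32],[-0.028,0.02,-0.22,-40],[-0.034,0.03,-0.265,-48],[-0.04,0.04,-0.31,-56],[-0.0435,0.048,-0.339,-64]]]' --gripper 0.4

```text
time: 13.9
tool_pos: [0.5769, 0.3608, 0.1096]
tool_rot: [-1.56, 0.008, -2.0]
contact_force: [-0.2, -0.1, -0.3]
opening: 0.0369
```

```bash
python3 -c "
from h import *
print(shift([.5774,.3575,.11],yaw=np.radians(-101.2)), sensors.observe()['tool_pos'])"
```

```text
(array([ 0.0028, -0.0004,  0.0019]), -13.39) [0.57686588 0.36082691 0.10955269]
```

Call:
send_rows --motion '[[[0.003,0,0.002,-8],[0.003,0,0.002,-13.4],[0.003,0,0.002,-13.4],[0.003,0,0.002,-13.4]]]'

```text
time: 14.3
tool_pos: [0.5774, 0.3572, 0.1097]
tool_rot: [-1.559, 0.005, -1.769]
contact_force: [0.8, 0.4, 0.2]
opening: 0.037
```

```bash
python3 wg.py w7; python3 -c "
from h import *
print(shift([.5774,.3582,.031],yaw=np.radians(-101.2)))"
```

```text
ctr 0.7411 0.2242 L 0.0346 W 0.0195 ang 175.7 px [540 357]
ctr 0.7472 0.2602 L 0.0362 W 0.0113 ang 167.3 px [547 321]
ctr 0.8421 0.2928 L 0.0439 W 0.0308 ang 92.0 px [629 262]
ctr 0.3119 0.4055 L 0.0856 W 0.0360 ang 60.9 px [  6 251]
ctr 0.5771 0.3570 L 0.0712 W 0.0126 ang 78.6 px [322 250]
ctr 0.4364 0.3933 L 0.0719 W 0.0153 ang 84.0 px [120 238]
ctr 0.8189 0.3508 L 0.0655 W 0.0446 ang 2.5 px [615 201]
ctr 0.3686 0.5805 L 0.0745 W 0.0178 ang 133.9 px [17 37]
ctr 0.5135 0.5144 L 0.0604 W 0.0585 ang 178.9 px [178  43]
ctr 0.8335 0.5080 L 0.0354 W 0.0210 ang 178.4 px [601  10]
ctr 0.3874 0.5932 L 0.1031 W 0.0292 ang 151.5 px [40 11]
14.35 [0.57749083 0.3570519  0.1096876 ] [-1.55849303  0.00523385 -1.76883041] [ 0.58133468 -0.00169618 -0.07692071] 0.03648431695263662
(array([-0.0007,  0.0787, -0.0013]), -0.15)
```

Call:
send_rows --motion '[[[0,0.02,-0.001,0],[0,0.05,-0.001,0],[0,0.072,-0.001,0],[0,0.0785,-0.001,0],[0,0.0785,-0.001,0]]]'

```text
time: 14.85
tool_pos: [0.5773, 0.357, 0.0305]
tool_rot: [-1.56, 0.004, -1.77]
contact_force: [0.0, 0.3, 0.8]
opening: 0.0366
```

Call:
send_rows --motion '[[[0,0,0,0],[0,0,0,0],[0,0,0,0],[0,0,0,0],[0,0,0,0],[0,0,0,0]]]' --gripper 0.05

```text
time: 15.45
tool_pos: [0.5778, 0.3573, 0.0316]
tool_rot: [-1.558, 0.005, -1.77]
contact_force: [-1.4, -0.7, 6.3]
opening: 0.0135
```

Call:
send_rows --motion '[[[0,-0.02,0,0],[0,-0.05,0,0],[0,-0.09,0,0],[0,-0.115,0,0],[0,-0.115,0,0]]]'

```text
time: 15.95
tool_pos: [0.5781, 0.3579, 0.1513]
tool_rot: [-1.552, 0.01, -1.77]
contact_force: [0.1, 1.0, 0.2]
opening: 0.0134
```

```bash
python3 -c "
from h import *
c=snap('wrist','w8.png');s=sensors.observe()
print(shift([.5373,-.0213,.148],yaw=np.radians(-179.1)), s['tool_pos'],s['tool_rot'],s['opening'])"
```

```text
(array([ 0.379 , -0.0018,  0.0362]), 77.68) [0.57692942 0.35736269 0.14848307] [-1.55551423  0.00750708 -1.77014327] 0.013367509296453925
```

View pics/w8.png

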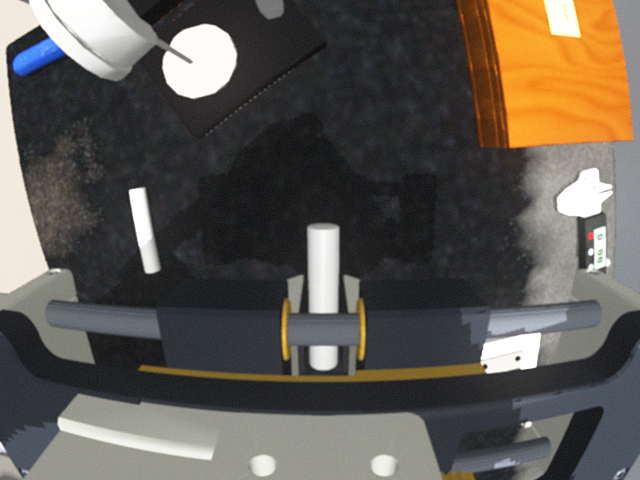

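Call:
send_rows --motion '[[[0.03,0,0.003,6],[0.075,0,0.007,14],[0.12,0,0.012,22],[0.165,0,0.016,30],[0.21,0,0.02,38],[0.255,0,0.024,46],[0.3,0,0.03,54],[0.345,0,0.034,62]]]'

```text
time: 16.8
tool_pos: [0.5406, 0.0108, 0.1446]
tool_rot: [-1.572, 0.014, -2.858]
contact_force: [0.8, 1.0, -1.0]
opening: 0.0138
```

```bash
python3 -c "
from h import *
print(shift([.5376,-.0600,.12],yaw=np.radians(-179.1)), sensors.observe()['tool_pos'])"
```

```text
(array([0.023 , 0.0242, 0.0672]), 15.35) [0.54055875 0.01082751 0.14461416]
```

Call:
send_rows --motion '[[[0.012,0,0.035,8],[0.02,0.005,0.06,15.4],[0.023,0.015,0.067,15.4],[0.023,0.024,0.067,15.4],[0.023,0.024,0.067,15.4]]]'

```text
time: 17.3
tool_pos: [0.5361, -0.0585, 0.1178]
tool_rot: [-1.577, 0.009, -3.124]
contact_force: [0.2, 0.7, -0.6]
opening: 0.0139
```

```bash
python3 -c "
from h import *
c=snap('wrist','w9.png');s=sensors.observe()
print(shift([.5376,-.0600,.072],yaw=np.radians(-179.1)), s['tool_pos'],s['tool_rot'])"
```

```text
(array([-0.0004,  0.0467,  0.002 ]), 0.1) [ 0.5367119  -0.05830069  0.11875041] [-1.57655605  0.01034238 -3.12410375]
```

View pics/w9.png

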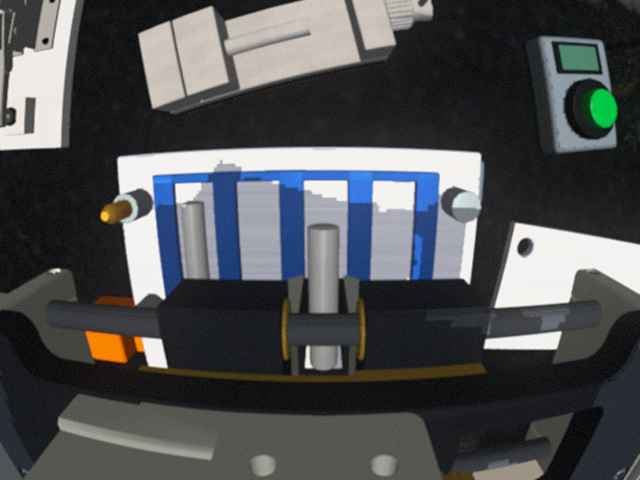

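Call:
send_rows --motion '[[[0,0.015,0.002,0],[0,0.03,0.002,0],[0,0.038,0.002,0],[0,0.042,0.002,0],[0,0.045,0.002,0],[0,0.046,0.002,0],[0,0.046,0.002,0]]]'

```text
time: 18.05
tool_pos: [0.5375, -0.06, 0.0731]
tool_rot: [-1.576, 0.011, -3.124]
contact_force: [-0.3, -0.4, 0.1]
opening: 0.0133
```

Call:
send_rows --motion '[[[0,0.001,0,0],[0,0.001,0,0]]]'

```text
time: 18.25
tool_pos: [0.5376, -0.0601, 0.0723]
tool_rot: [-1.576, 0.012, -3.124]
contact_force: [0.4, -0.5, 0.2]
opening: 0.0134
```

Call:
send_rows --motion '[[[0,0.001,0,0],[0,0.0015,0,0],[0,0.0015,0,0]]]'

```text
time: 18.55
tool_pos: [0.5379, -0.0602, 0.0713]
tool_rot: [-1.576, 0.012, -3.124]
contact_force: [-0.9, 0.8, 4.2]
opening: 0.0137
```

Call:
send_rows --motion '[[[0,0,0,0],[0,0,0,0],[0,0,0,0],[0,-0.01,0,0],[0,-0.03,0,0],[0,-0.06,0,0],[0,-0.08,0,0]]]' --gripper 0.25

```text
time: 19.25
tool_pos: [0.5374, -0.0607, 0.1537]
tool_rot: [-1.575, 0.014, -3.124]
contact_force: [-0.2, 0.5, 0.3]
opening: 0.0232
```

```bash
python3 -c "
from h import *
c=snap('wrist','w10.png');s=sensors.observe()
print(shift([.4364,.3933,.11],yaw=np.radians(-96)), s['tool_pos'],s['tool_rot'])"
```

```text
(array([ 0.0952,  0.0463, -0.456 ]), -82.98) [ 0.53884153 -0.06104557  0.15659018] [-1.57408138  0.01907784 -3.12375203]
```

View pics/w10.png

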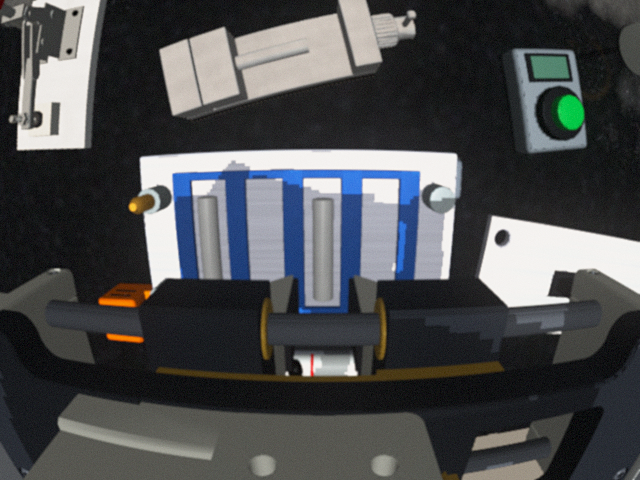

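```bash
python3 - <<'E'
from h import *
c=snap('top','top6.png')
cv2.imwrite('pics/top6z.png',cv2.resize(c['frame'][180:300,150:350,::-1],None,fx=4,fy=4,interpolation=cv2.INTER_CUBIC))
E
```

```text
(no output)
```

View pics/top6z.png

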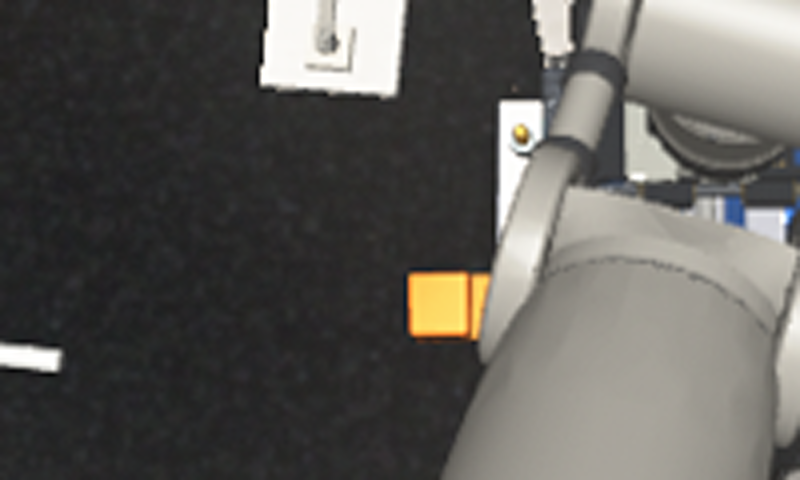

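Call:
send_rows --motion '[[[0.005,0,-0.04,-8],[0.015,0,-0.085,-16],[0.025,0,-0.13,-24],[0.035,0,-0.175,-32],[0.045,0,-0.22,-40],[0.055,0.005,-0.265,-48],[0.065,0.01,-0.31,-56],[0.075,0.02,-0.355,-64]]]' --gripper 0.4

```text
time: 20.15
tool_pos: [0.457, 0.2945, 0.1344]
tool_rot: [-1.555, 0.011, -2.001]
contact_force: [1.0, 0.3, -0.3]
opening: 0.037
```

```bash
python3 ball.py top7;  python3 -c "
from h import *
print(shift([.4364,.3933,.11],yaw=np.radians(-96)))"
```

```text
red lines cols 314.0 323.0 14
row 263 [ 79  73  66  94 249 253 250 249 249 249 249 249 249 249 249 251 249 249
 254 216  97  55  51  38 249 255 244 248 249 249 249 249 249 249 249 249
 249 249 252 246 145  70  72]
ball mm (+left) -0.6672879776328197 gap 9.0
20.2 [0.45414998 0.29984841 0.13252784] [-2.90756372  3.69453474 -1.01909708] 0.03648767906766321
(array([-0.0778,  0.0228, -0.0546]), -18.04)
```

View pics/top7.png

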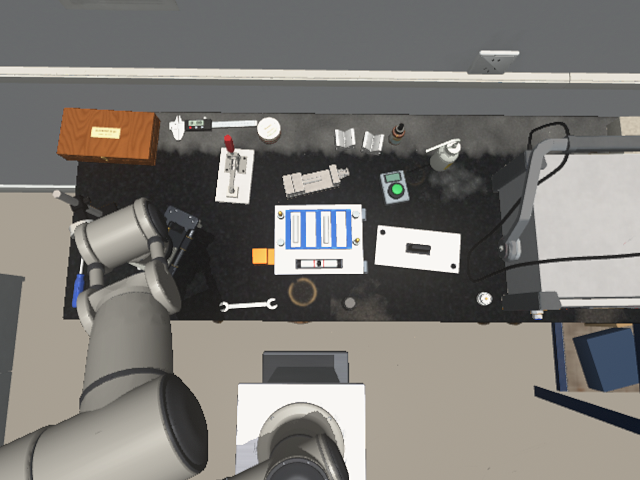

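Ball is still centred (−0.7 mm). On to the third gauge.

Call:
send_rows --motion '[[[-0.03,0.005,-0.02,-8],[-0.06,0.015,-0.04,-15],[-0.078,0.022,-0.0546,-18],[-0.078,0.022,-0.0546,-18],[-0.078,0.022,-0.0546,-18]]]'

```text
time: 20.7
tool_pos: [0.4358, 0.3931, 0.11]
tool_rot: [-1.557, 0.006, -1.676]
contact_force: [-0.1, -0.3, 0.6]
opening: 0.0366
```

```bash
python3 wg.py w11|grep -E "L 0.07|tool|^2"; python3 -c "
from h import *
print(shift([.4364,.3933,.031],yaw=np.radians(-96)))"
```

```text
ctr 0.4361 0.3930 L 0.0714 W 0.0122 ang 84.4 px [323 250]
20.75 [0.43632753 0.39267544 0.11044832] [-1.55633396  0.00670291 -1.67729275] [-0.48211525  0.15693426 -0.29572673] 0.036493523993443015
(array([-0.0001,  0.0794, -0.0011]), -0.1)
```

View pics/w11.png

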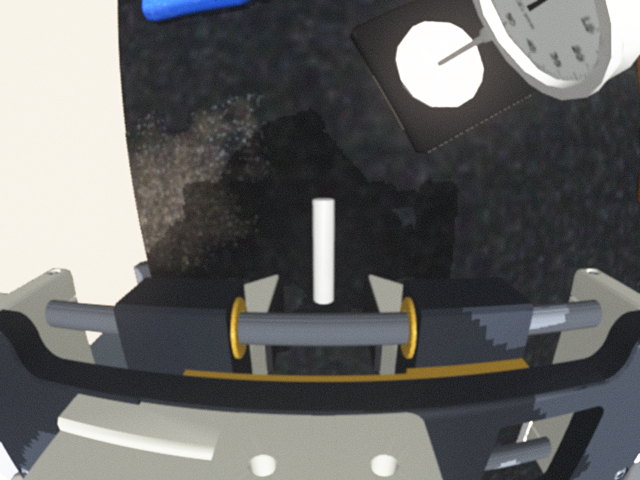

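Call:
send_rows --motion '[[[0,0.02,-0.001,0],[0,0.05,-0.001,0],[0,0.072,-0.001,0],[0,0.079,-0.001,0],[0,0.079,-0.001,0]]]'

```text
time: 21.25
tool_pos: [0.4367, 0.392, 0.031]
tool_rot: [-1.557, 0.006, -1.679]
contact_force: [0.3, 0.4, 0.2]
opening: 0.0366
```

Call:
send_rows --motion '[[[0,0,0,0],[0,0,0,0],[0,0,0,0],[0,0,0,0],[0,0,0,0],[0,0,0,0]]]' --gripper 0.05

```text
time: 21.85
tool_pos: [0.4372, 0.3923, 0.032]
tool_rot: [-1.556, 0.006, -1.679]
contact_force: [-0.5, -1.5, 6.7]
opening: 0.0136
```

Call:
send_rows --motion '[[[0,-0.02,0,0],[0,-0.05,0,0],[0,-0.09,0,0],[0,-0.12,0,0],[0,-0.12,0,0]]]'

```text
time: 22.35
tool_pos: [0.4371, 0.3932, 0.1567]
tool_rot: [-1.55, 0.012, -1.679]
contact_force: [0.7, -0.5, -0.3]
opening: 0.0135
```

```bash
python3 -c "
from h import *
c=snap('wrist','w12.png');s=sensors.observe()
print(shift([.5378,-.0987,.148],yaw=np.radians(-179.1)), s['tool_pos'],s['tool_rot'],s['opening'])"
```

```text
(array([0.4773, 0.0043, 0.154 ]), 82.92) [0.43608254 0.39242385 0.15408103] [-1.55279581  0.00947035 -1.67873281] 0.013401820637478828
```

View pics/w12.png

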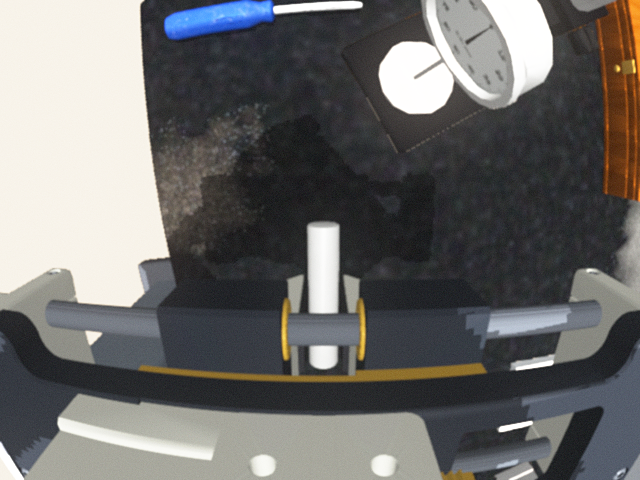

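Call:
send_rows --motion '[[[0.03,0,0.01,6],[0.072,0,0.023,14],[0.114,0,0.036,22],[0.156,0,0.05,30],[0.198,0,0.064,38],[0.24,0,0.078,46],[0.282,0,0.091,54],[0.324,0,0.105,62]]]'

```text
time: 23.2
tool_pos: [0.5047, 0.0573, 0.1515]
tool_rot: [-1.572, 0.018, -2.767]
contact_force: [1.5, 0.4, -0.8]
opening: 0.0136
```

```bash
python3 -c "
from h import *
s=sensors.observe();print(shift([.5378,-.0987,.145],yaw=np.radians(-179.1)), s['tool_pos'],s['opening'])"
```

```text
(array([0.0265, 0.0058, 0.1573]), 20.59) [0.50468932 0.0573375  0.15147577] 0.013618961908161312
```

Call:
send_rows --motion '[[[0.005,0.001,0.03,5],[0.012,0.002,0.075,12],[0.02,0.004,0.115,20],[0.025,0.005,0.148,20.6],[0.0265,0.01,0.157,20.6],[0.0265,0.02,0.157,20.6],[0.0265,0.03,0.157,20.6],[0.0265,0.03,0.157,20.6]]]'

```text
time: 24.0
tool_pos: [0.5364, -0.0963, 0.1184]
tool_rot: [-1.58, 0.012, -3.124]
contact_force: [0.4, -0.2, -0.1]
opening: 0.0137
```

```bash
python3 -c "
from h import *
c=snap('wrist','w13.png');s=sensors.observe()
print(shift([.5378,-.0987,.072],yaw=np.radians(-179.1)), s['tool_pos'],s['tool_rot'],s['opening'])"
```

```text
(array([-0.0001,  0.0475,  0.0026]), 0.09) [ 0.53704685 -0.09649619  0.11947546] [-1.57947875  0.0132513  -3.12425582] 0.013572977934645269
```

View pics/w13.png

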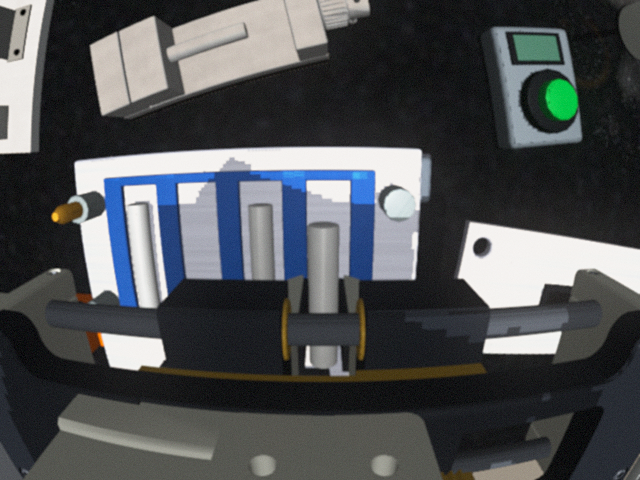

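Call:
send_rows --motion '[[[0,0.015,0.0026,0],[0,0.03,0.0026,0],[0,0.038,0.0026,0],[0,0.043,0.0026,0],[0,0.046,0.0026,0],[0,0.0475,0.0026,0],[0,0.0485,0.0026,0],[0,0.0485,0.0026,0]]]'

```text
time: 24.85
tool_pos: [0.538, -0.0986, 0.0717]
tool_rot: [-1.579, 0.014, -3.124]
contact_force: [-0.2, 1.9, 3.7]
opening: 0.0135
```

Call:
send_rows --motion '[[[0,0,0,0],[0,0,0,0],[0,0,0,0],[0,-0.01,0,0],[0,-0.03,0,0],[0,-0.06,0,0],[0,-0.08,0,0]]]' --gripper 0.23

```text
time: 25.55
tool_pos: [0.5374, -0.0995, 0.1541]
tool_rot: [-1.579, 0.016, -3.124]
contact_force: [-0.2, 0.2, -0.1]
opening: 0.0212
```

```bash
python3 -c "
from h import *
c=snap('wrist','w14.png');s=sensors.observe()
print(shift([.4935,-.303,.13],yaw=np.radians(-95.8)), s['tool_pos'],s['tool_rot'],s['qpos'])"
```

```text
(array([0.0494, 0.0248, 0.2023]), -83.2) [ 0.53885412 -0.09999816  0.15710497] [-1.5768443   0.02113967 -3.12420424] [-0.3303097   0.46641157  1.61121849  0.01489137  1.04619616  1.21569008]
```

View pics/w14.png

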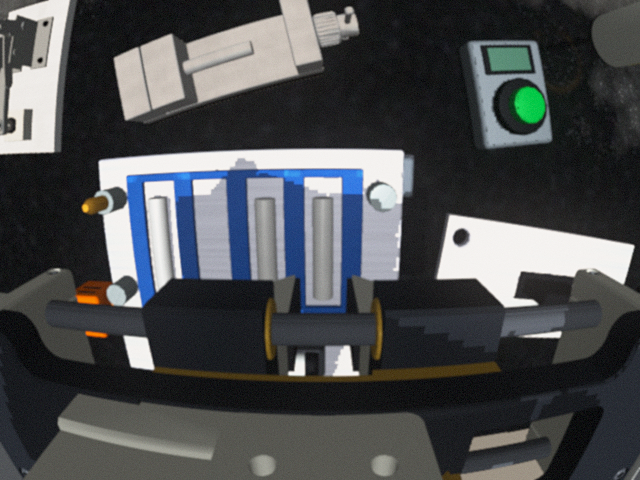

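Call:
send_rows --motion '[[[0.004,0,0.02,-8],[0.012,0.004,0.055,-16],[0.02,0.008,0.09,-24],[0.028,0.012,0.125,-32],[0.036,0.016,0.16,-40],[0.045,0.02,0.19,-48],[0.0494,0.025,0.202,-56],[0.0494,0.025,0.202,-64]]]' --gripper 0.5

```text
time: 26.4
tool_pos: [0.4924, -0.3047, 0.1291]
tool_rot: [-1.555, 0.014, -2.004]
contact_force: [0.7, 0.5, 0.7]
opening: 0.046
```

```bash
python3 -c "
from h import *
s=sensors.observe();print(shift([.4935,-.303,.13],yaw=np.radians(-95.8)), s['tool_pos'])"
```

```text
(array([-0.002 , -0.0008,  0.0003]), -19.03) [ 0.49238224 -0.30465267  0.1291447 ]
```

Call:
send_rows --motion '[[[-0.001,0,0,-8],[-0.002,0,0,-16],[-0.002,0,0,-19],[-0.002,0,0,-19],[-0.002,0,0,-19]]]'

```text
time: 26.9
tool_pos: [0.4932, -0.3028, 0.1293]
tool_rot: [-1.551, 0.009, -1.674]
contact_force: [-0.0, -0.1, -0.7]
opening: 0.0459
```

```bash
python3 -c "
from h import *
c=snap('wrist','w15.png'); t=snap('top','top8.png');s=sensors.observe();print(s['tool_pos'],s['tool_rot'])
cv2.imwrite('pics/top8z.png',cv2.resize(t['frame'][190:300,265:475,::-1],None,fx=3.8,fy=3.8,interpolation=cv2.INTER_CUBIC))"
```

```text
[ 0.49324081 -0.30282148  0.12924217] [-1.55143127  0.00860813 -1.67372015]
```

View pics/w15.png

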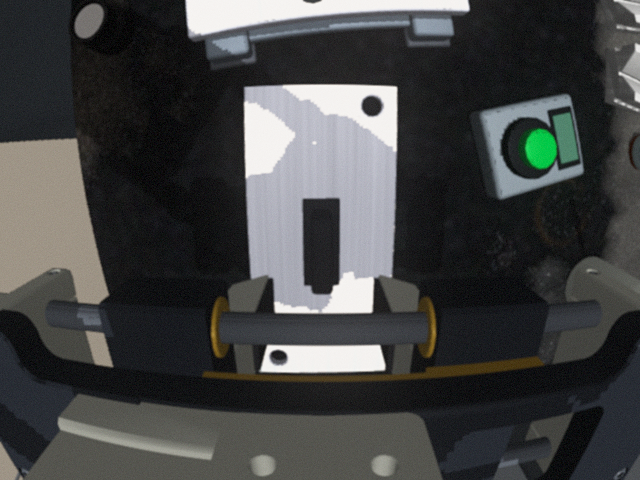

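View pics/top8z.png

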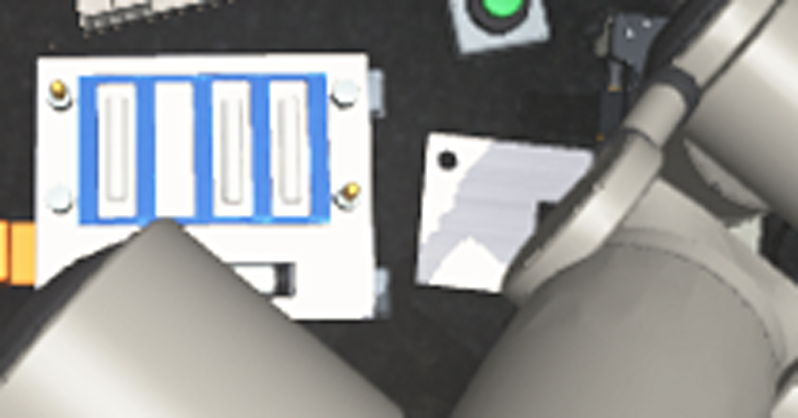

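```bash
python3 - <<'E'
from h import *
c=load('w15'); g=cv2.cvtColor(c['frame'],cv2.COLOR_RGB2GRAY)
def hole(u,v,r=14):
    p=g[v-r:v+r+1,u-r:u+r+1]; ys,xs=np.nonzero(p<70); print(len(xs)); return u-r+xs.mean(),v-r+ys.mean()
A=hole(372,105);B=hole(278,357,8)
for z in (.008,): 
    a=onz(c,*A,z,True);b=onz(c,*B,z,True); d=a-b; print(A,B,a,b,(a+b)/2,np.hypot(*d[:2]),'ang',np.degrees(np.arctan2(d[1],d[0]))-np.degrees(np.arctan2(96,35)))
t=load('top0');
A=(260+466/3.8,160+270/3.75);B=(260+735/3.8,160+398/3.75)
a=onz(t,*A,.008);b=onz(t,*B,.008);d=a-b;print(a,b,(a+b)/2,np.hypot(*d[:2]),np.degrees(np.arctan2(d[1],d[0]))-np.degrees(np.arctan2(96,35)))
# bar top in wrist z=.046: near-top rectangle px
for p in [(308,210),(333,210),(335,293),(309,293)]: print(onz(c,*p,.046,True))
print(shift([.4935,-.303,.037],yaw=np.radians(-96)))
E
```

```text
268
116
(np.float64(371.42164179104475), np.float64(105.66044776119404)) (np.float64(278.2844827586207), np.float64(355.25)) [ 0.53741522 -0.20857502  0.008     ] [ 0.44948637 -0.3901286   0.008     ] [ 0.4934508  -0.29935181  0.008     ] 0.20172551604637276 ang -5.810520521338091
[ 0.53681736 -0.21162027  0.008     ] [ 0.44753482 -0.39540501  0.008     ] [ 0.49217609 -0.30351264  0.008     ] 0.20432377318472916 -5.8794462342470695
[ 0.48834509 -0.26969885  0.046     ]
[ 0.5030584  -0.27127691  0.046     ]
[ 0.49925505 -0.32415522  0.046     ]
[ 0.48294399 -0.32233863  0.046     ]
(array([ 0.0009,  0.0922, -0.0015]), 0.1)
```

```bash
python3 -c "
from h import *
s=sensors.observe();print(shift([.493,-.302,.037],yaw=np.radians(-95.8)), s['tool_pos'],s['tool_rot'])"
```

```text
(array([ 0.    ,  0.0922, -0.0021]), -0.1) [ 0.49324081 -0.30282148  0.12924217] [-1.55143127  0.00860813 -1.67372015]
```

Call:
send_rows --motion '[[[0,0.02,-0.001,0],[0,0.05,-0.001,0],[0,0.075,-0.002,0],[0,0.088,-0.002,0],[0,0.092,-0.002,0],[0,0.092,-0.002,0]]]'

```text
time: 27.6
tool_pos: [0.4933, -0.3021, 0.0373]
tool_rot: [-1.551, 0.009, -1.674]
contact_force: [-0.2, 0.7, -0.1]
opening: 0.0455
```

Call:
send_rows --motion '[[[0,0,0,0],[0,0,0,0],[0,0,0,0],[0,0,0,0],[0,0,0,0],[0,0,0,0],[0,0,0,0],[0,0,0,0]]]' --gripper 0.05 --grip_force 45

```text
time: 28.4
tool_pos: [0.4933, -0.3023, 0.0382]
tool_rot: [-1.551, 0.008, -1.674]
contact_force: [-0.8, 0.7, 6.2]
opening: 0.0137
```

Call:
send_rows --motion '[[[0,-0.01,0,0],[0,-0.03,0,0],[0,-0.06,0,0],[0,-0.09,0,0],[0,-0.115,0,0],[0,-0.115,0,0],[0,-0.115,0,0]]]'

```text
time: 29.1
tool_pos: [0.4905, -0.3026, 0.1525]
tool_rot: [-1.552, 0.009, -1.674]
contact_force: [0.1, -0.4, -6.5]
opening: 0.014
```

```bash
python3 -c "
from h import *
c=snap('wrist','w16.png');t=snap('top','top9.png');s=sensors.observe();print(shift([.5378,-.0405,.15],yaw=np.radians(-89.1)), s['tool_pos'],s['tool_rot'],s['opening'],s['contact_force'])"
```

```text
(array([-0.2651,  0.0042,  0.0206]), -6.79) [ 0.49002412 -0.30215388  0.15116112] [-1.55450358  0.01029285 -1.67355665] 0.013834432143859326 [ 0.02258853 -0.52250559 -4.74545907]
```

View pics/w16.png

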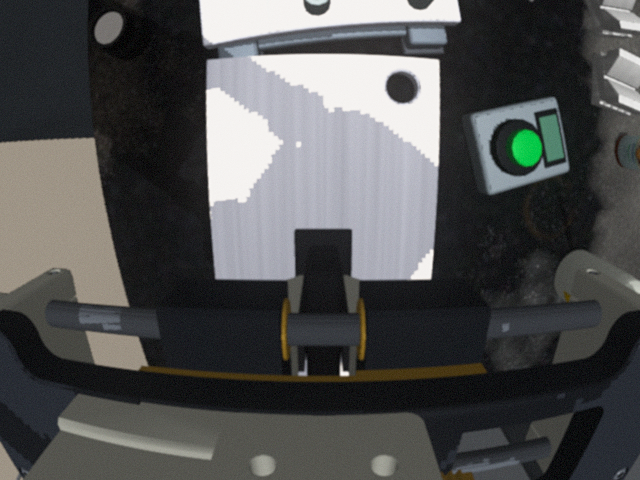

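View pics/top9.png

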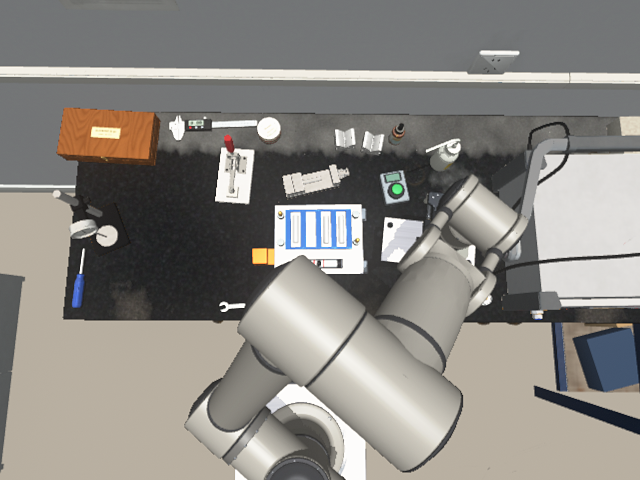

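```bash
python3 - <<'E'
from h import *
t=load('top8'); A=onz(t,265+59/3.8,190+89/3.8,.082);B=onz(t,265+350/3.8,190+189/3.8,.082);d=A-B
print(A,B,(A+B)/2,np.hypot(*d[:2]),np.degrees(np.arctan2(d[1],d[0])-np.arctan2(96,35)))
for n,p in (('w14',(90,208)),('w13',(58,216)),('w9',(106,215)),('w5',(243,215))):
    print(n,onz(load(n),*p,.082,True))
for n,p in (('w5',(243,215)),):print(tri(t,(265+59/3.8,190+89/3.8),load(n),p)) if 0 else None
E
python3 - <<'E'
import cv2
for n,(x,y) in {'w5':(230,180),'w9':(95,180),'w14':(70,170)}.items():
    f=cv2.imread(f'pics/{n}.png'); cv2.imwrite(f'pics/{n}c.png',cv2.resize(f[y:y+60,x:x+80],None,fx=5,fy=5,interpolation=cv2.INTER_CUBIC))
import numpy as np
cv2.imwrite('pics/pinc.png',np.hstack([cv2.imread(f'pics/{n}c.png') for n in('w5','w9')]))
E
```

```text
[0.56824919 0.05379305 0.082     ] [ 0.5033682  -0.13632529  0.082     ] [ 0.5358087  -0.04126612  0.082     ] 0.20088435529274898 1.1879656148812137
w14 [0.57067462 0.05533849 0.082     ]
w13 [0.57121334 0.05726911 0.082     ]
w9 [0.57135057 0.05845323 0.082     ]
w5 [0.57177662 0.05843958 0.082     ]
```

View pics/pinc.png

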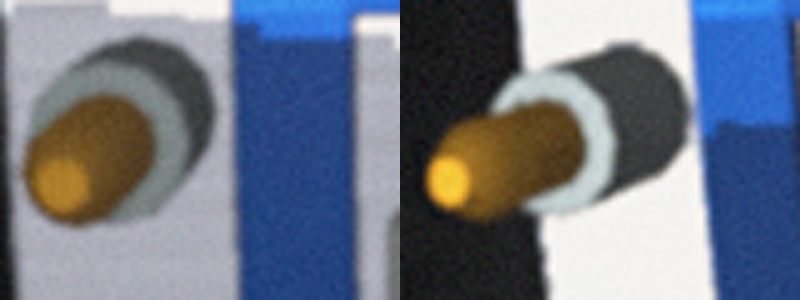

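Call:
send_rows --motion '[[[-0.02,-0.004,0.002,-1],[-0.055,-0.01,0.005,-2],[-0.095,-0.01,0.008,-3],[-0.135,-0.01,0.011,-4],[-0.175,-0.01,0.014,-5],[-0.215,-0.01,0.017,-6],[-0.245,-0.01,0.019,-6.8],[-0.26,-0.01,0.0205,-6.8]]]'

```text
time: 30.0
tool_pos: [0.5361, -0.0429, 0.1624]
tool_rot: [-1.557, 0.01, -1.552]
contact_force: [-0.4, -0.4, -6.9]
opening: 0.0138
```

Call:
send_rows --motion '[[[0,0,0,0],[0,0,0,0],[0,0,0,0]]]'

```text
time: 30.3
tool_pos: [0.5358, -0.044, 0.1618]
tool_rot: [-1.558, 0.01, -1.554]
contact_force: [-0.1, -0.7, -5.8]
opening: 0.0137
```

```bash
python3 -c "
from h import *
c=snap('wrist','w17.png');t=snap('top','top10.png');s=sensors.observe();print(shift([.5378,-.0400,.15],yaw=np.radians(-89.1)), s['tool_pos'],s['tool_rot'],s['opening'],s['contact_force'])"
```

```text
(array([-0.004 ,  0.0123,  0.0017]), 0.06) [ 0.5359966  -0.04413626  0.1622244 ] [-1.55716127  0.00957366 -1.55409263] 0.013686569942539159 [ 0.70201356  0.77764638 -5.30791032]
```

View pics/w17.png

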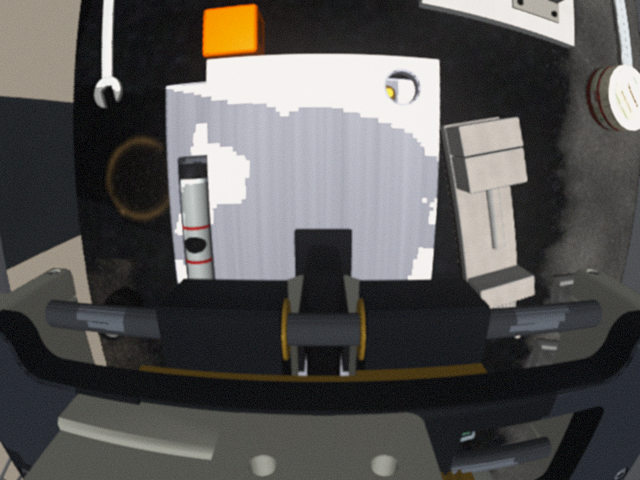

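View pics/top10.png

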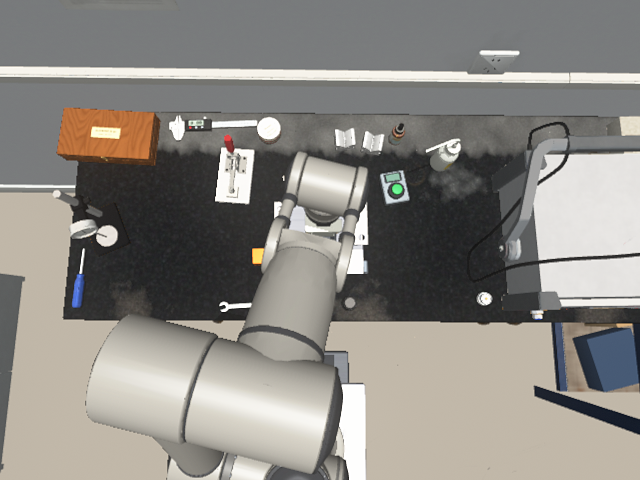

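```bash
cat > hp.py <<'E'
from h import *
import sys
name=sys.argv[1]; c=load(name) if len(sys.argv)>2 else snap('wrist',name+'.png'); s=sensors.observe()
f=c['frame'][60:120,370:440]; cv2.imwrite('pics/'+name+'c.png',cv2.resize(f[:,:,::-1],None,fx=8,fy=8,interpolation=cv2.INTER_CUBIC)); print(s['tool_pos'],s['tool_rot'],s['contact_force'],s['opening'])
E
python3 hp.py w17 1
```

```text
[ 0.5359966  -0.04413626  0.1622244 ] [-1.55716127  0.00957366 -1.55409263] [ 0.70201356  0.77764638 -5.30791032] 0.013686569942539159
```

View pics/w17c.png

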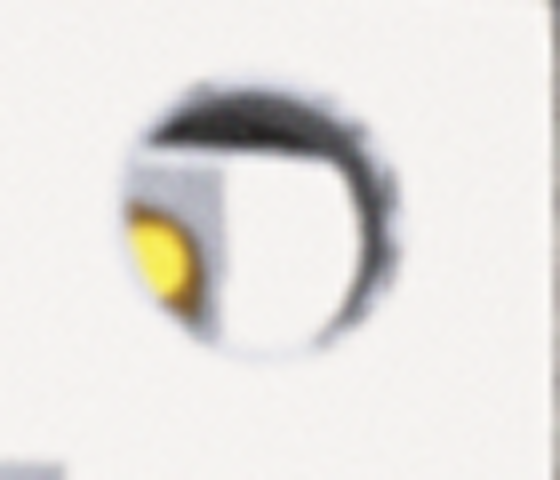

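```bash
python3 - <<'E'
from h import *
c=load('w17'); tcp=np.array([.5360,-.0441,.1622])
h=onz(c,402.5,86.9,tcp[2]-.030,True)
for z in (.080,.083,.086):
    p=onz(c,390,92.25,z,True); print(h,p,p-h)
# expected hole from TCP at yaw
yaw=-1.5541+np.pi/2; print('exp hole', tcp[:2]+[35e-3*np.cos(yaw)-.096*np.sin(yaw),35e-3*np.sin(yaw)+.096*np.cos(yaw)],np.degrees(yaw))
E
```

```text
[0.56866235 0.05432704 0.1322    ] [0.57297477 0.05932179 0.08      ] [ 0.00431241  0.00499475 -0.0522    ]
[0.56866235 0.05432704 0.1322    ] [0.57240542 0.05887106 0.083     ] [ 0.00374307  0.00454402 -0.0492    ]
[0.56866235 0.05432704 0.1322    ] [0.57183608 0.05842033 0.086     ] [ 0.00317372  0.0040933  -0.0462    ]
exp hole [0.56939235 0.05247096] 0.9566290587187596
```

```bash
python3 -c "
from h import *
print(shift([.5395,-.0397,.133],yaw=np.radians(-89.0)))"
```

```text
(array([-0.0041,  0.0293,  0.0032]), -0.04)
```

Call:
send_rows --motion '[[[-0.002,0.008,0.0015,0],[-0.004,0.016,0.003,0],[-0.004,0.024,0.003,0],[-0.004,0.029,0.003,0],[-0.004,0.029,0.003,0],[-0.004,0.029,0.003,0]]]'

```text
time: 31.0
tool_pos: [0.5393, -0.0398, 0.1332]
tool_rot: [-1.557, 0.01, -1.554]
contact_force: [-0.6, 0.5, -5.1]
opening: 0.0135
```

```bash
python3 hp.py w18
```

```text
[ 0.53950342 -0.03982041  0.13347278] [-1.55680235  0.00945515 -1.55397098] [-0.20378942  0.72332901 -4.95337676] 0.014236001897963502
```

View pics/w18c.png

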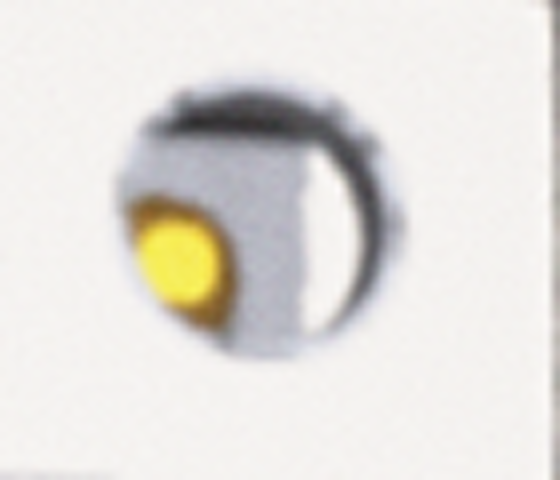

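View pics/w18.png

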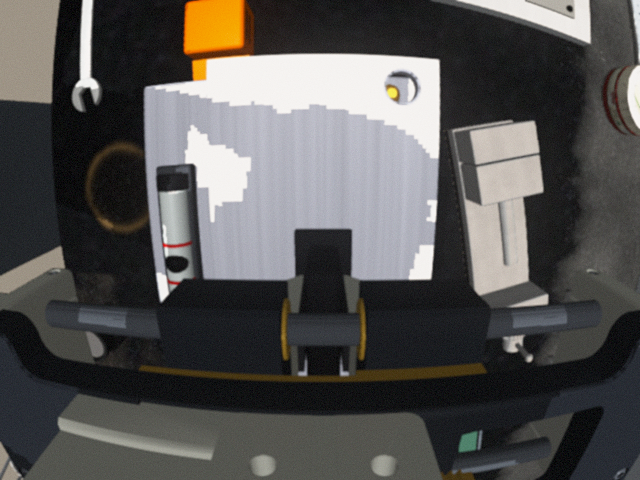

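```bash
python3 - <<'E'
from h import *
obs=[('w5',(242.4,216.4)),('w9',(105,216.6)),('w17',(390,92.25)),('w18',(392.25,92.9))]
def ls(ob):
    A=np.zeros((3,3));b=np.zeros(3)
    for n,p in ob:
        o,d=ray(load(n),*p,True);M=np.eye(3)-np.outer(d,d);A+=M;b+=M@o
    return np.linalg.solve(A,b)
print(ls(obs[:2]),ls(obs[2:]),ls(obs))
c=load('w18'); tz=.1334
h=onz(c,402.5,87,tz-.030,True); 
for z in(.080,.083,.086):
    p=onz(c,392.25,92.9,z,True); print(h,p,p-h)
E
```

```text
[0.57098407 0.05856074 0.08291374] [ 0.58888582  0.07173163 -0.00411925] [0.57151564 0.05828895 0.08417006]
[0.57227748 0.05853008 0.1034    ] [0.57229002 0.05898268 0.08      ] [ 1.25332610e-05  4.52592877e-04 -2.34000000e-02]
[0.57227748 0.05853008 0.1034    ] [0.57170006 0.05853615 0.083     ] [-5.77424595e-04  6.06509978e-06 -2.04000000e-02]
[0.57227748 0.05853008 0.1034    ] [0.5711101  0.05808962 0.086     ] [-0.00116738 -0.00044046 -0.0174    ]
```

```bash
python3 -c "
from h import *
print(shift([.5390,-.0398,.125],yaw=np.radians(-89.0)))"
```

```text
(array([ 0.0001,  0.0085, -0.0006]), -0.04)
```

Call:
send_rows --motion '[[[0,0.004,-0.0006,0],[0,0.008,-0.0006,0],[0,0.0085,-0.0006,0],[0,0.0085,-0.0006,0]]]'

```text
time: 31.45
tool_pos: [0.5389, -0.0397, 0.1247]
tool_rot: [-1.557, 0.01, -1.554]
contact_force: [0.7, 0.3, -4.6]
opening: 0.014
```

```bash
python3 hp.py w19; python3 -c "
from h import *
print(shift([.5390,-.0398,.112],yaw=np.radians(-89.0)))"
```

```text
[ 0.5390012  -0.03974094  0.12492046] [-1.55690556  0.00950748 -1.55398156] [-0.03654454  0.13877052 -5.12754653] 0.013911046879656327
(array([ 0.0002,  0.0129, -0.0002]), -0.04)
```

View pics/w19c.png

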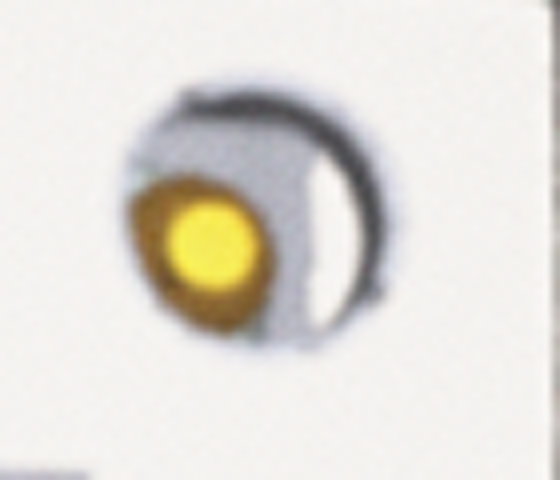

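Call:
send_rows --motion '[[[0,0.003,0,0],[0,0.006,0,0],[0,0.009,0,0],[0,0.012,0,0],[0,0.012,0,0]]]'

```text
time: 32.0
tool_pos: [0.5389, -0.0396, 0.1123]
tool_rot: [-1.558, 0.01, -1.554]
contact_force: [-0.3, -0.1, -6.3]
opening: 0.014
```

```bash
python3 hp.py w20; python3 -c "
from h import *
s=snap('side','s1.png'); cv2.imwrite('pics/s1z.png',cv2.resize(s['frame'][200:300,280:400,::-1],None,fx=6,fy=6,interpolation=cv2.INTER_CUBIC))"
```

```text
[ 0.53900893 -0.0396104   0.11259033] [-1.55756212  0.00963154 -1.55398796] [ 0.15742473  0.18963934 -5.06306155] 0.013664621939725438
```

View pics/w20c.png

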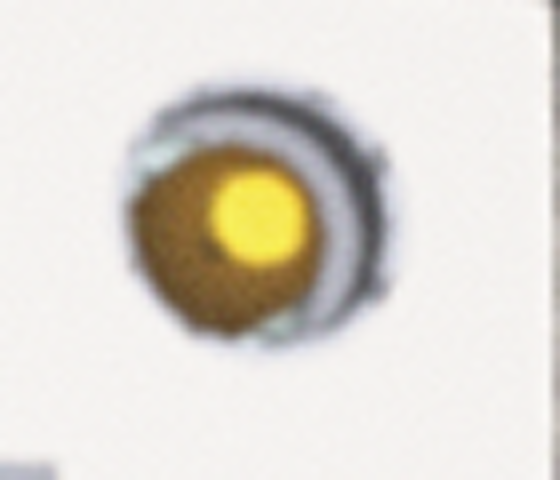

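View pics/s1z.png

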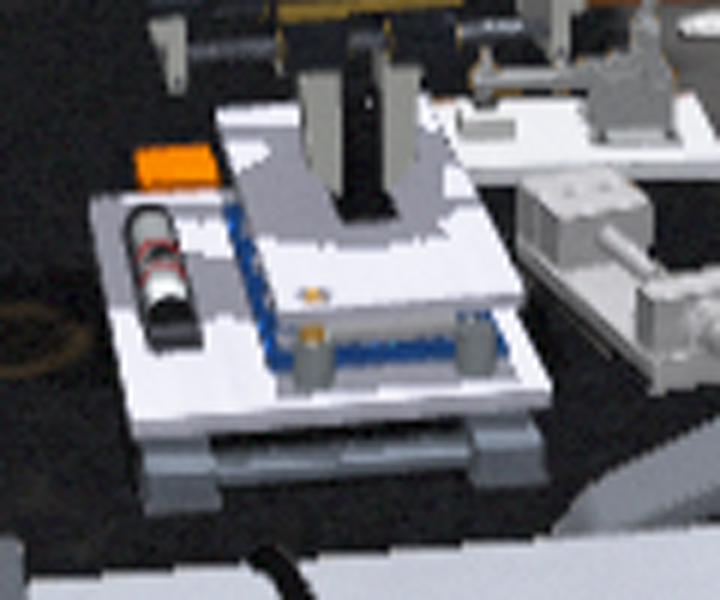

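Call:
send_rows --motion '[[[0,0.002,0,0],[0,0.004,0,0],[0,0.006,0,0],[0,0.008,0,0],[0,0.008,0,0]]]'

```text
time: 32.6
tool_pos: [0.539, -0.0395, 0.1045]
tool_rot: [-1.558, 0.01, -1.554]
contact_force: [-0.2, 0.4, -5.1]
opening: 0.0136
```

Call:
send_rows --motion '[[[0,0.001,0,0],[0,0.002,0,0],[0,0.003,0,0],[0,0.003,0,0]]]'

```text
time: 33.0
tool_pos: [0.539, -0.0395, 0.1013]
tool_rot: [-1.558, 0.01, -1.554]
contact_force: [0.3, -0.1, -5.2]
opening: 0.0137
```

Call:
send_rows --motion '[[[0,0.0005,0,0],[0,0.001,0,0],[0,0.0015,0,0],[0,0.0015,0,0]]]'

```text
time: 33.4
tool_pos: [0.5391, -0.0394, 0.0999]
tool_rot: [-1.558, 0.01, -1.554]
contact_force: [-0.5, 0.5, -4.3]
opening: 0.0135
```

Call:
send_rows --motion '[[[0,0.0005,0,0],[0,0.001,0,0],[0,0.001,0,0],[0,0.001,0,0]]]'

```text
time: 33.8
tool_pos: [0.5393, -0.0394, 0.0996]
tool_rot: [-1.557, 0.01, -1.554]
contact_force: [-3.0, 0.9, 5.5]
opening: 0.0138
```

Call:
send_rows --motion '[[[0,0,0,0],[0,0,0,0],[0,0,0,0],[0,0,0,0],[0,0,0,0]]]' --gripper 0.4

```text
time: 34.3
tool_pos: [0.5393, -0.0395, 0.0995]
tool_rot: [-1.557, 0.01, -1.554]
contact_force: [-0.3, -0.3, -0.0]
opening: 0.0363
```

Call:
send_rows --motion '[[[0,-0.01,0,0],[0,-0.03,0,0],[0,-0.06,0,0],[0,-0.08,0,0],[0,-0.08,0,0]]]'

```text
time: 34.8
tool_pos: [0.5399, -0.0406, 0.1831]
tool_rot: [-1.551, 0.008, -1.554]
contact_force: [-0.6, -0.1, -0.4]
opening: 0.0367
```

```bash
python3 -c "
from h import *
w=snap('wrist','w21.png');s=snap('side','s2.png'); cv2.imwrite('pics/s2z.png',cv2.resize(s['frame'][200:300,280:400,::-1],None,fx=6,fy=6,interpolation=cv2.INTER_CUBIC))
b=onz(w,1,1,.042,True);s=sensors.observe();print(s['tool_pos'],s['tool_rot'],s['opening'],s['qpos'],shift([.648,-.2455,.15]))"
```

```text
[ 0.53819322 -0.04024369  0.17982909] [-1.55632127  0.00931167 -1.55387685] 0.03670185725778722 [-0.2235299   0.42951849  1.60147876  0.0140234   1.0987931  -0.2466844 ] (array([0.2074, 0.0294, 0.1059]), 0.0)
```

View pics/w21.png

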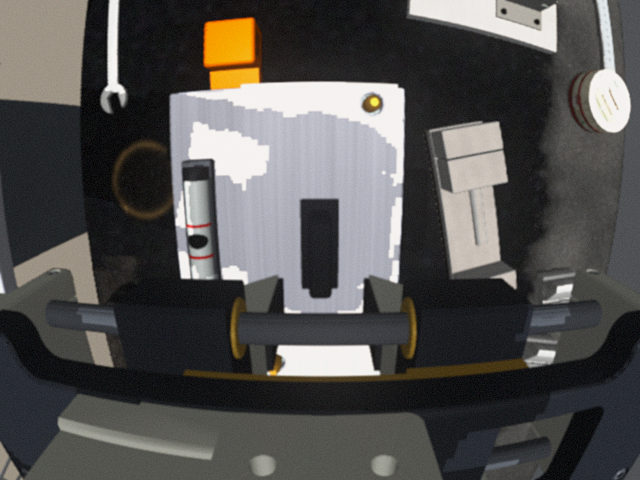

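View pics/s2z.png

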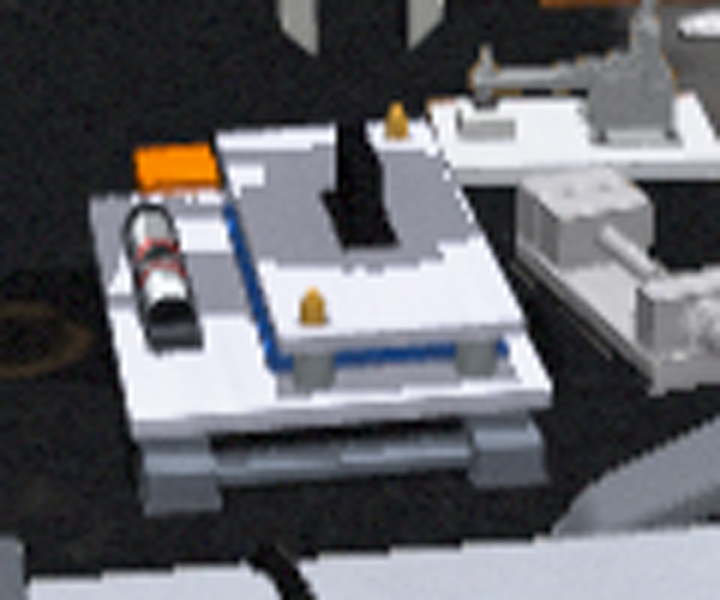

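```bash
python3 - <<'E'
from h import *
for n,fi in(('w15',1),('w14',1),('w16',1),('top7',0)):
    c=load(n);hsv=cv2.cvtColor(c['frame'],cv2.COLOR_RGB2HSV);m=((hsv[...,0]>50)&(hsv[...,0]<75)&(hsv[...,1]>180)&(hsv[...,2]>120)).astype(np.uint8)
    if n[0]=='t': m[:150]=0
    k=max(cv2.findContours(m,0,1)[0],key=cv2.contourArea);(u,v),r=cv2.minEnclosingCircle(k);print(n,u,v,r,onz(c,u,v,.040,bool(fi)))
print(shift([.648,-.246,.13]))
E
```

```text
w15 539.5 148.5 19.65970230102539 [ 0.64743532 -0.24266875  0.04      ]
w14 529.25634765625 104.89086151123047 18.39029884338379 [ 0.64602077 -0.24483329  0.04      ]
w16 526.0616455078125 147.86985778808594 18.13034439086914 [ 0.64776566 -0.24275498  0.04      ]Traceback (most recent call last):
  File "<stdin>", line 5, in <module>
ValueError: max() iterable argument is empty
```

Call:
send_rows --motion '[[[0.03,0,0.015,0],[0.07,0,0.035,0],[0.11,0,0.056,0],[0.15,0.005,0.077,0],[0.185,0.015,0.095,0],[0.205,0.03,0.105,0],[0.205,0.05,0.105,0],[0.205,0.06,0.105,0]]]' --gripper 0

```text
time: 35.7
tool_pos: [0.6459, -0.2429, 0.1153]
tool_rot: [-1.562, 0.012, -1.555]
contact_force: [-1.1, 0.5, 0.0]
opening: 0.0006
```

Call:
send_rows --motion '[[[0,0,0,0],[0,0,0,0]]]'

```text
time: 35.9
tool_pos: [0.6455, -0.2422, 0.1146]
tool_rot: [-1.563, 0.013, -1.555]
contact_force: [-0.5, 0.3, -0.1]
opening: 0.0005
```

```bash
python3 - <<'E'
from h import *
c=snap('wrist','w22.png');t=snap('top','top11.png');hsv=cv2.cvtColor(c['frame'],cv2.COLOR_RGB2HSV);m=((hsv[...,0]>50)&(hsv[...,0]<75)&(hsv[...,1]>180)&(hsv[...,2]>120)).astype(np.uint8)
k=max(cv2.findContours(m,0,1)[0],key=cv2.contourArea);(u,v),r=cv2.minEnclosingCircle(k);print(u,v,r,onz(c,u,v,.042,True))
s=sensors.observe();print(s['tool_pos'],s['tool_rot'],s['opening'],shift([.647,-.244,.075]))
E
```

```text
323.5668029785156 269.5060729980469 22.705625534057617 [ 0.64557677 -0.24273542  0.042     ]
[ 0.64630736 -0.24252031  0.11622891] [-1.56054917  0.01170554 -1.55446159] 0.00045885863946901315 (array([0.002 , 0.0412, 0.0002]), 0.0)
```

View pics/w22.png

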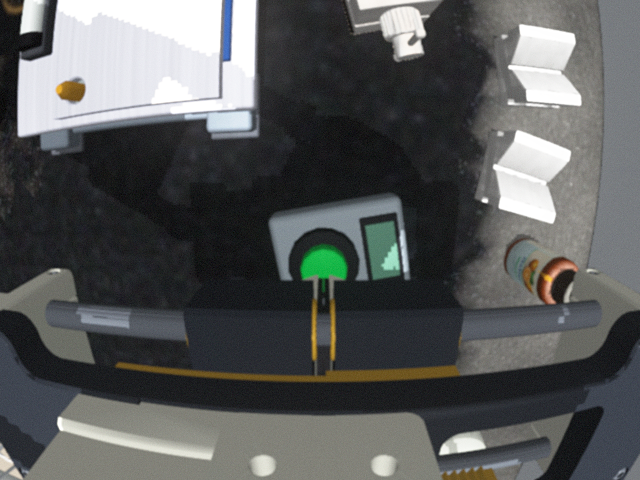

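```bash
python3 - <<'E'
from h import *
t=load('top11');cv2.imwrite('pics/top11z.png',cv2.resize(t['frame'][170:300,120:420,::-1],None,fx=2.6,fy=2.6,interpolation=cv2.INTER_CUBIC))
print(shift([.6465,-.244,.075]))
E
```

```text
(array([ 0.002 ,  0.0412, -0.0003]), 0.0)
```

View pics/top11z.png

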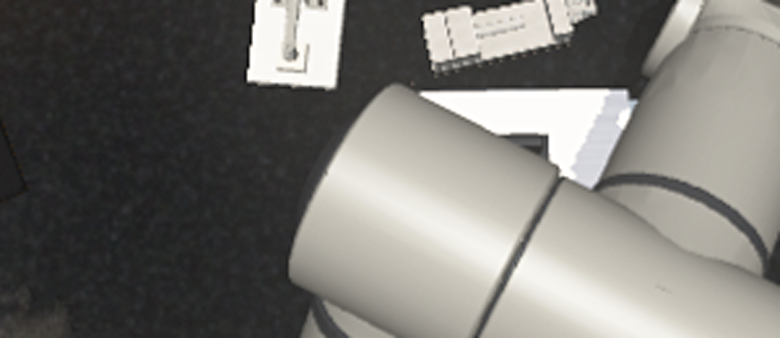

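Call:
send_rows --motion '[[[0.001,0.02,0,0],[0.002,0.035,0,0],[0.002,0.044,0,0],[0.002,0.046,0,0],[0.002,0.046,0,0]]]'

```text
time: 36.5
tool_pos: [0.6467, -0.2438, 0.0704]
tool_rot: [-1.561, 0.012, -1.554]
contact_force: [-0.4, -0.3, 2.0]
opening: 0.0006
```

Call:
send_rows --motion '[[[0,0.002,0,0],[0,0.004,0,0],[0,0.006,0,0],[0,0.006,0,0]]]'

```text
time: 36.9
tool_pos: [0.6471, -0.244, 0.0653]
tool_rot: [-1.56, 0.011, -1.554]
contact_force: [-1.6, 0.3, 5.1]
opening: 0.0005
```

Call:
send_rows --motion '[[[0,0.001,0,0],[0,0.002,0,0],[0,0.003,0,0],[0,0.003,0,0]]]'

```text
time: 37.3
tool_pos: [0.6472, -0.2441, 0.0651]
tool_rot: [-1.559, 0.01, -1.554]
contact_force: [-7.3, 2.6, 17.5]
opening: 0.0004
```

Call:
send_rows --motion '[[[0,-0.01,0,0],[0,-0.04,0,0],[0,-0.08,0,0],[0.03,-0.1,0,0],[0.08,-0.1,0,0],[0.13,-0.1,0,0],[0.16,-0.1,0,0],[0.16,-0.1,0,0]]]'

```text
time: 38.1
tool_pos: [0.6471, -0.4102, 0.162]
tool_rot: [-1.559, 0.009, -1.559]
contact_force: [-1.0, 0.9, -0.7]
opening: 0.0003
```

Call:
send_rows --motion '[[[0,0,0,0],[0,0,0,0],[0,0,0,0],[0,0,0,0],[0,0,0,0]]]'

```text
time: 38.6
tool_pos: [0.6475, -0.4092, 0.1624]
tool_rot: [-1.559, 0.009, -1.558]
contact_force: [-0.4, -0.0, 0.5]
opening: 0.0007
```

```bash
python3 - <<'E'
from h import *
t=snap('top','top12.png');w=snap('wrist','w23.png');s=snap('side','s3.png')
cv2.imwrite('pics/top12z.png',cv2.resize(t['frame'][160:310,240:440,::-1],None,fx=4,fy=4,interpolation=cv2.INTER_CUBIC))
cv2.imwrite('pics/s3z.png',cv2.resize(s['frame'][200:300,280:400,::-1],None,fx=6,fy=6,interpolation=cv2.INTER_CUBIC))
print(sensors.observe()['tool_pos'])
E
```

```text
[ 0.64728573 -0.40975535  0.1622504 ]
```

View pics/top12z.png

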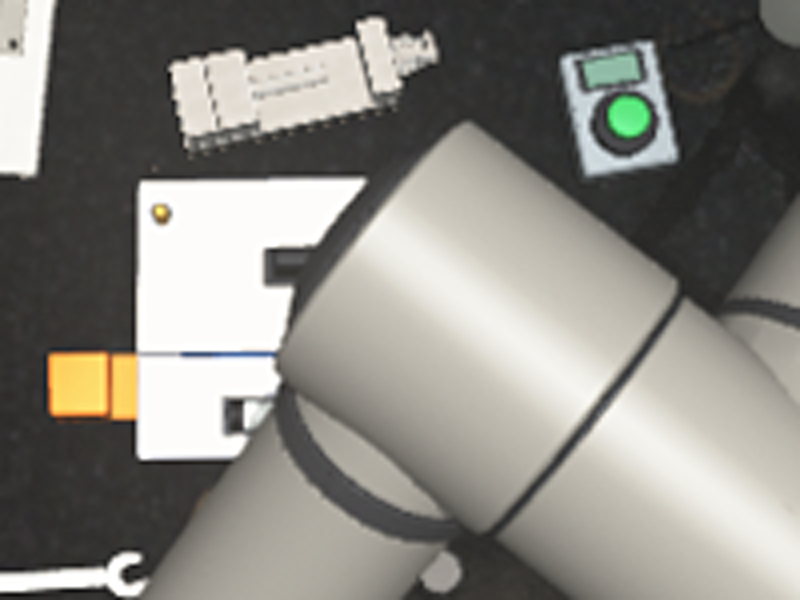

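View pics/s3z.png

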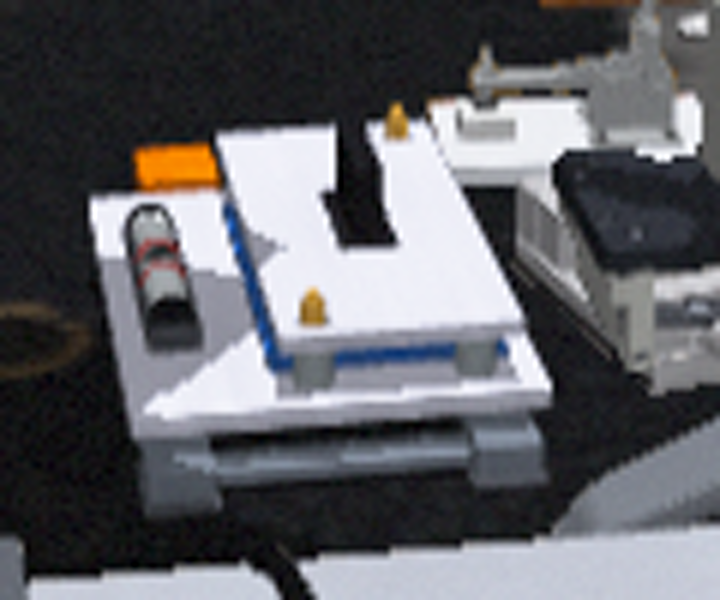

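```bash
python3 -c "
from h import *
s=sensors.observe();print(s['time'],s['contact_force']);print(hand_in())"
```

```text
38.75 [-0.25626789  0.09835443 -0.42580899]
the job is handed in; nothing more can be done
None
```

The job is done in the order asked and was handed in at 38.75 s of robot time; no verdict was reported.

- **Wedge:** I pushed it under the foot until the ball settled about 0.7 mm off centre by the top camera. The wrist view after the cover went on and the side view just before hand-in both show it between the red lines.
- **Gauges:** Three were on the bench. They lie flat in bays 1, 3 and 4, each seen in the wrist picture after it was placed.
- **Cover:** It lies flat on its posts with both brass pins through its holes, as the wrist and side pictures show. It made contact at the expected height.
- **Button:** I pressed it fully down. It bottomed out, with the force rising to 17.5 N, and I let it go. I did not check the timer's display, so that the soak started rests on the force and travel.
- **Left alone:** The robot did not touch the loupe or the white connector, and ended well clear of everything.

No check failed. The arm hid the level from the top camera at the end, so the last reading of the ball is by eye from the side camera, not a measured value.

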